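# Pin the board holder's hinge

## Task

The circuit-board holder has lost its hinge pin. Draw the square-headed pin from the pin rack and lay it down flat on the rubber mat, let go of it, then take it again across its shank and push it through the holes of the fork and the lug, from the side of the mat and rack, until its head sits fully home against the fork. Leave the other two pins in the rack and do not disturb the bottle, spool, screwdriver and cup.

Things in the scene. Friction and masses are not known exactly. Their poses are not given: they have to be found in the camera images.
- pin: Hinge pin: steel, 66 mm long, about 55 g: round shank 10 mm in diameter, 56 mm long, chamfered tip; square head 16 x 16 mm, 10 mm thick. Origin at the tip's end face; z runs from tip to head; x, y square to the head's flats. Starts upright, head up, in one of the rack's holes, tip 6 mm and head's underside 62 mm above the table.
- pin_tip (a point): centre of the end face of the pin's tip (the pin's own axes)
- pin_shoulder (a point): on the pin's axis at the underside of the square head, 56 mm from the tip; the head lies beyond it, away from the tip
- rack: Pin rack, a fixed wooden block 140 (its x) x 44 (its y) x 46 mm high with three blind holes 11.6 mm in diameter and 40 mm deep in a row along its x, at -45, 0 and 45 mm. Origin at the centre of its underside, z up. Which pin stands in which hole varies.
- disc_pin: Look-alike pin to be left in the rack: same shank, round flat head 22 mm in diameter, 6 mm thick, its top 68 mm above the table. Origin at the tip, z towards the head.
- dome_pin: Look-alike pin to be left in the rack: shank 10 x 52 mm, round domed head 16 mm in diameter, 13 mm high, its top 71 mm above the table. Origin at the tip, z towards the head.
- mat: Black rubber mat fixed on the table, 200 (x) x 200 (y) x 3 mm thick. Origin at the centre of its underside.
- holder: Circuit-board holder, fixed: grey base 85 x 90 x 12 mm with a fork of two upright cheeks 32 mm wide (x), 68 mm high; between them the lug of an arm that rises to a green board 90 to 190 mm out in +x, 130 mm wide, up to 115 mm high. Hole along y, 11.6 mm wide, 50 mm up, through cheek (6), lug (12), cheek (6 mm). Origin under the lug at the table, z up. The pin goes in towards +y.
- hole_mouth (a point): centre of the hole on the outer face of the near (-y) cheek, where the pin enters and against which its head seats; the holder's axes
- hole_exit (a point): centre of the hole on the outer face of the far (+y) cheek, 28 mm beyond the mouth; the holder's axes
- flux_bottle: Bystander: white plastic bottle with black cap, 36 mm in diameter, 95 mm high, standing between rack and mat. Origin at the centre of its underside.
- spool: Bystander: grey solder spool standing on its flange, 48 mm in diameter, 40 mm high. Origin at the centre of its underside.
- screwdriver: Bystander: yellow-handled screwdriver, 160 mm long, up to about 30 mm thick, lying along its x. Origin at its middle, at table height.
- cup: Bystander: grey plastic cup, 60 mm in diameter, 60 mm high. Origin at the centre of its underside.
There are look-alikes about, which are no part of the job. Leave any brown or purple look-alike of the pin alone.

How it is judged:
On the way:
1. the square-headed pin lies flat on the mat, let go (angle between pin's own z axis and vertical above 1.4 rad and height (world z) of pin_tip below 0.02 m and height (world z) of pin_shoulder below 0.025 m and x of pin_tip in the frame of mat between -0.1 and 0.1 m and y of pin_tip in the frame of mat between -0.1 and 0.1 m and x of pin_shoulder in the frame of mat between -0.1 and 0.1 m and y of pin_shoulder in the frame of mat between -0.1 and 0.1 m and contact force between pin and the fingers below 0.1 N and linear speed of pin below 0.05 m/s), for 0.2 s.
At the end, for the whole second after the job is handed in: The pin runs through both cheeks and the lug from the mouth side: its head within 3 mm of the cheek face, its shoulder within 3 mm of the hole axis, the pin within 0.1 rad of that axis, its tip at least 20 mm out of the far cheek; at rest (under 0.02 m/s) and let go (y of pin_shoulder in the frame of hole_mouth between -0.003 and 0.003 m and x of pin_shoulder in the frame of hole_mouth between -0.003 and 0.003 m and z of pin_shoulder in the frame of hole_mouth between -0.003 and 0.003 m and y of pin_tip in the frame of hole_exit above 0.02 m and angle between the z axis of pin and the y axis of holder, either way round below 0.1 rad and linear speed of pin below 0.02 m/s and contact force between pin and the fingers below 0.1 N); the robot touches nothing.
It fails at once if the white flux bottle is shifted by more than 25 mm or knocked over (distance of flux_bottle from where it was at the start of the episode above 0.025 m or angle between flux_bottle's own z axis and vertical above 0.5 rad).
It fails at once if the solder spool is shifted by more than 25 mm or knocked over (distance of spool from where it was at the start of the episode above 0.025 m or angle between spool's own z axis and vertical above 0.5 rad).
It fails at once if the screwdriver is shifted by more than 25 mm or knocked over (distance of screwdriver from where it was at the start of the episode above 0.025 m).
It fails at once if the cup is shifted by more than 25 mm or knocked over (distance of cup from where it was at the start of the episode above 0.025 m or angle between cup's own z axis and vertical above 0.5 rad).
It fails at once if another pin is taken out of the rack (moved over 20 mm) (distance of any of disc_pin, dome_pin from where it was at the start of the episode above 0.02 m).
It also fails if it takes over 64 s, if anything falls off the work surface, if the arm or the gripper's body presses on something with over 40 N, if the wrist force passes 120 N, or if a joint passes its speed limit or range.

## Robot

A 7-joint arm with a two-finger parallel gripper is mounted at the origin on the work surface. World frame = base frame: x ahead of the robot, y to its left, z up, the work surface at z = 0. Lengths are in m, angles in rad, forces in N, time in s.
With the tool pointing down it reaches from about 0.35 to 0.9 m from the base axis. Payload 8.1 kg.
Tool frame: the origin (TCP) lies on the centre line of the jaws, within the pads' length; the fingertips stand 22 mm ahead of it and the grasp point (between the pads) lies 3 mm ahead of it; z points along the fingers, y is the line along which they close (so a half turn about z gives the same grasp; the last joint's range is limited). The gripper opens to 85 mm and grips with 20 to 120 N. Pads are 22 mm wide; open, the fingers measure 114 mm over their backs; the gripper's body (76 mm by 85 mm) begins 54 mm behind the grasp point. The pads swing forward as they close: fully open they stand 13 mm farther back than shut.
Start: joints at [-1.293, 0.434, 0.025, 1.573, -0.012, 1.134, -0.075], TCP at [0.232, 0.58, 0.233] pointing down, gripper open.
Joint ranges: [-2.62, 2.62], [-0.44, 2.09], [-1.27, 1.32], [0.08, 2.57], [-1.32, 4.46], [0.12, 2], [-2.74, 2.74]. Speed limits (rad/s): [2.22, 2.22, 3.01, 3.01, 3.14, 3.14, 3.14].

## Interface

Orientations are given as a unit quaternion [w, x, y, z].
In Python, from bench import ctrl gives the robot as it stands. The module is installed in compiled form; this text tells all that it offers.
- The arm moves only by the tool jog_arm, never from a script. Its arguments are lists of equal length, an entry for each row: "dp": the shift along the tool's x, y, z as a fraction of full scale, a list of three; "delta_rot": the turn, a rotation vector about the tool's x, y, z as a fraction of full scale, a list of three; "gripper": the opening, from -1 (shut) to 1 (fully open). A call has exactly 10 rows; each row shifts and turns the commanded pose from where the row before left it, along the tool's axes as they then stand; what a row does not reach is not made up. Full scale, the value 1, is 0.025 m for a shift and 0.08 rad for a turn. A row lasts 1/8 s, in which the tool goes at most 62.5 mm and 10.7 degrees, less where a joint would pass 70% of its speed; a pose out of reach is approached as far as the arm can. A call with a number of a shift or a turn outside -1 to 1 is refused whole. A call with a gripper value outside its range is refused whole. The fingers move at their own pace and stop on an object; "grip_force" is the grip in N (left out, the last holds). Time passes only in rows, so rows that do not move let the fingers close, or fill a call up. It gives the time, the measured TCP pose, the force, the opening and the grip force at its end, in the units of the state.
- ctrl.get_state(): the state, without advancing time (a new reading comes with each control period).
- ctrl.get_image(name): name is "scene" or "top" or "wrist"; returns the picture (420x560x3 uint8, red, green, blue); there is no depth.
- ctrl.camera_model(name): a dict with "mtx" (3x3 intrinsics, pixels), "world_to_cam" (4x4, takes a point from world to camera coordinates); the wrist camera has in their place "mount" (4x4, takes a point from camera to tool coordinates, whose origin is the TCP and whose axes are the flange's). Camera axes: x right, y down, z forward; pixel columns grow to the right and rows downward; lengths in m; the calibration is good to about 2 mm. A picture is of the moment at which its call begins: read the wrist's pose just before it. camera_model takes no time and is no camera call.
- ctrl.sign_off(): hands the job in; it is judged then, once.
The state is a dict: "t": time; "joint_pos": joint angles; "joint_velocities": joint speeds; "tau": joint torques, N m; "position": TCP position; "tcp_rot": TCP orientation; "ft_force": force on the tool from outside, world axes, zero at the start; "torque": the same for the moment, N m; "gripper_width": finger opening in m; "grasp_force": force on a finger pad.
Only numpy, scipy, OpenCV 4.12 (cv2) and the standard library are available. Lean on these libraries where they do the work, as an engineer would, in place of code of your own. Each camera call takes 0.05 s, during which the arm holds its last target. There are 200 camera calls.

## Working session

There is one attempt and no reset: what is moved stays moved. The work goes in short steps, Python scripts to look and compute and a tool call to move; the robot and the scene stay as the last step left them, time stands still between calls to the robot, and variables do not carry over. Pictures are saved under pics/ and viewed, at most 10 in all, crops included, and the job is handed in when it is done.

Besides the shell and the picture viewer there is one more tool, called after "Request:" as name(argument=value, ...) on one line, values as JSON. jog_arm: Moves the arm, as the interface text tells. Its arguments: {"type":"object","properties":{"dp":{"type":"array"},"delta_rot":{"type":"array"},"gripper":{"type":"array"},"grip_force":{"type":"number"}},"required":["dp","delta_rot","gripper"]}

```bash
mkdir -p pics
cat > h.py <<'E'
import numpy as np, cv2
from scipy.spatial.transform import Rotation as R
from bench import ctrl
def snap(n,f,crop=None,k=1):
    im=ctrl.get_image(n)[:,:,::-1]
    cv2.imwrite('pics/full_'+f,im)
    if crop: x0,y0,x1,y1=crop; im=im[y0:y1,x0:x1]
    if k!=1: im=cv2.resize(im,None,fx=k,fy=k,interpolation=cv2.INTER_CUBIC)
    cv2.imwrite('pics/'+f,im)
def cam(n):
    m=ctrl.camera_model(n); K=np.array(m['mtx'])
    if 'world_to_cam' in m: T=np.array(m['world_to_cam'])
    else:
        s=ctrl.get_state(); W=np.eye(4); W[:3,:3]=rot(s).as_matrix(); W[:3,3]=s['position']
        T=np.linalg.inv(W@np.array(m['mount']))
    return K,T
def rot(s): q=s['tcp_rot']; return R.from_quat([q[1],q[2],q[3],q[0]])
def unproj(K,T,u,v,z):
    C=np.linalg.inv(T); d=C[:3,:3]@np.linalg.inv(K)@[u,v,1]; o=C[:3,3]
    return o+d*(z-o[2])/d[2]
def proj(K,T,p):
    c=T@np.append(p,1); q=K@c[:3]; return q[:2]/q[2]
E
python3 - <<'E'
from h import *
np.set_printoptions(precision=4,suppress=True)
s=ctrl.get_state(); print(s, rot(s).as_matrix())
snap('top','top0.png',None,1.4); snap('scene','scene0.png',None,1.4)
for n in('top','scene','wrist'):print(ctrl.camera_model(n))
E
```

```text
{'t': 0.0, 'joint_pos': array([-1.2926,  0.4352,  0.025 ,  1.5741, -0.0116,  1.134 , -0.0751]), 'joint_velocities': array([-0.0006,  0.0011,  0.002 , -0.0024,  0.0001,  0.0005,  0.0006]), 'tau': array([ -0.0007, -67.0474,   1.0248, -31.622 ,   0.0155,   0.0124,
        -0.    ]), 'position': array([0.2322, 0.5798, 0.2325]), 'tcp_rot': array([-0.0001,  0.1893,  0.9819, -0.0008]), 'ft_force': array([0.6358, 0.3944, 0.374 ]), 'torque': array([0.0434, 0.0066, 0.0187]), 'grasp_force': 0.0, 'gripper_width': 0.08541794321445433} [[-0.9283  0.3718 -0.0005]
 [ 0.3718  0.9283 -0.0015]
 [-0.0001 -0.0016 -1.    ]]
{'mtx': array([[444.1918,   0.    , 273.5189],
       [  0.    , 444.1918, 208.0397],
       [  0.    ,   0.    ,   1.    ]]), 'world_to_cam': array([[ 0.0135, -0.9999,  0.0065, -0.0496],
       [-0.9995, -0.0136, -0.0284,  0.5289],
       [ 0.0284, -0.0061, -0.9996,  0.9067],
       [ 0.    ,  0.    ,  0.    ,  1.    ]])}
{'mtx': array([[483.0543,   0.    , 280.2673],
       [  0.    , 483.0543, 212.6316],
       [  0.    ,   0.    ,   1.    ]]), 'world_to_cam': array([[ 0.1537,  0.9881,  0.0053, -0.0612],
       [ 0.6647, -0.0994, -0.7405, -0.3189],
       [-0.7312,  0.1173, -0.672 ,  1.309 ],
       [ 0.    ,  0.    ,  0.    ,  1.    ]])}
{'mtx': array([[302.0445,   0.    , 278.8591],
       [  0.    , 302.0445, 210.3974],
       [  0.    ,   0.    ,   1.    ]]), 'mount': array([[-0.0001, -0.9447, -0.3279,  0.0853],
       [ 1.    , -0.0003,  0.0007,  0.0007],
       [-0.0007, -0.3279,  0.9447, -0.1397],
       [ 0.    ,  0.    ,  0.    ,  1.    ]])}
```

View pics/top0.png

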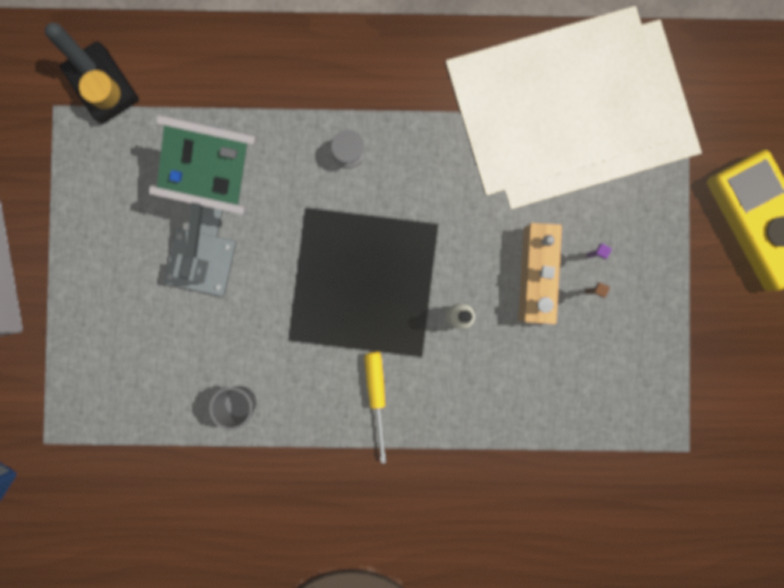

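View pics/scene0.png

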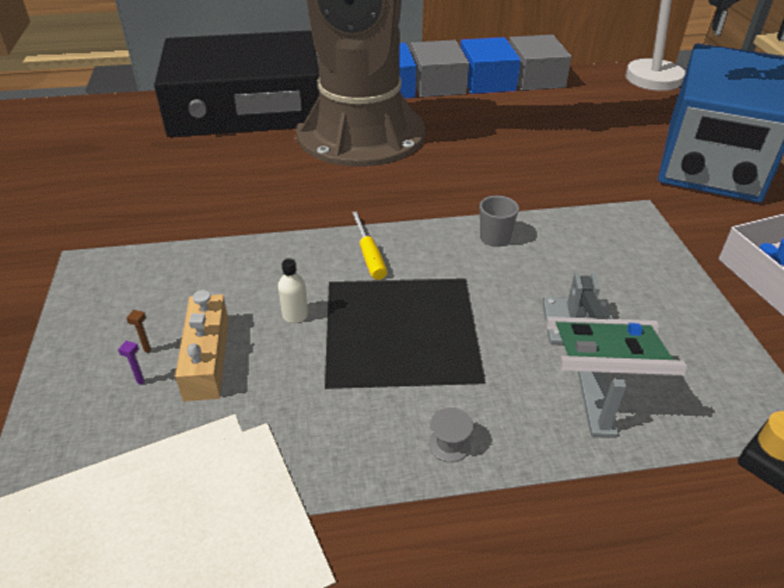

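The top view shows the mat at (365,282)/1.4, rack at (543,273)/1.4 with three pins, and the holder fork at (188,262)/1.4. The middle pin looks square. I'll enlarge the views to check.

Run:
```python
from h import *
t=cv2.imread('pics/full_top0.png'); s=cv2.imread('pics/full_scene0.png')
def c(im,x,y): return cv2.resize(im[y:y+75,x:x+100],(400,300),interpolation=cv2.INTER_CUBIC)
cv2.imwrite('pics/c1.png',np.vstack([np.hstack([c(t,340,157),c(t,90,142)]),np.hstack([c(s,95,205),c(s,370,185)])]))
np.set_printoptions(precision=4,suppress=True)
K,T=cam('top'); 
for nm,u,v,z in [('mat tl',305,209,.003),('tr',437,224,.003),('br',422,356,.003),('bl',290,341,.003),('rack tl',529,223,.046),('tr',561,225,.046),('br',556,324,.046),('bl',525,321,.046),('bottle',464,316,.095),('pinmid',548,272,.072),('base br',223,296,.012),('base tr',235,242,.012)]: print(nm,unproj(K,T,u/1.4,v/1.4,z))
```

```text
mat tl [0.6501 0.0747 0.003 ]
tr [ 0.6306 -0.1213  0.003 ]
br [ 0.435  -0.1013  0.003 ]
bl [0.4545 0.0935 0.003 ]
rack tl [ 0.6279 -0.2476  0.046 ]
tr [ 0.6257 -0.2929  0.046 ]
br [ 0.4856 -0.2866  0.046 ]
bl [ 0.4893 -0.2429  0.046 ]
bottle [ 0.4956 -0.1501  0.095 ]
pinmid [ 0.5572 -0.2678  0.072 ]
base br [0.5193 0.1911 0.012 ]
base tr [0.5986 0.1752 0.012 ]
```

View pics/c1.png

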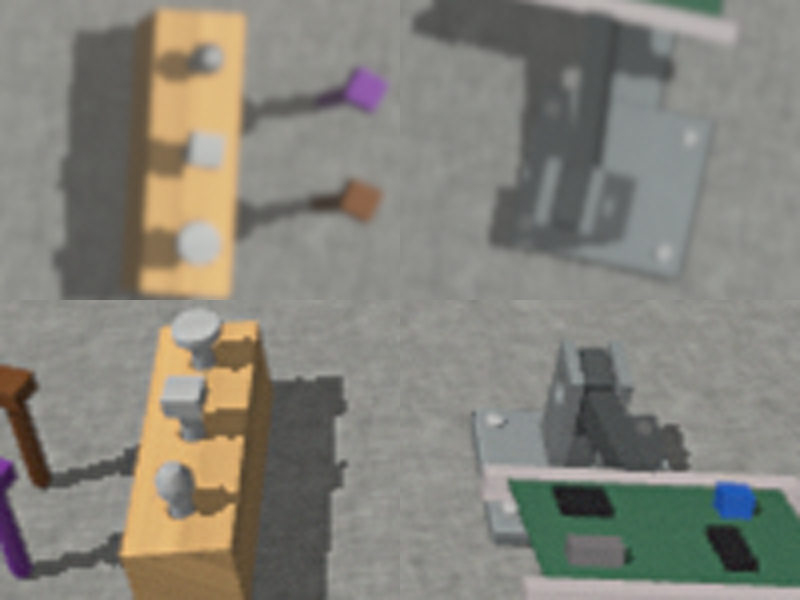

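The middle pin has the square head (top-camera pixel 391,194.5). The dome pin is on its +x side and the disc pin on its -x side. I'll write a row planner and move to look at the holder with the wrist camera.

```bash
cat >> h.py <<'E'
def ori(yaw,tilt=0):
    "tool-x heading yaw (deg), tool down, then tilt (deg) about tool y (+: fingers point to tool +x)"
    c,s_=np.cos(np.radians(yaw)),np.sin(np.radians(yaw))
    M=np.array([[c,s_,0],[s_,-c,0],[0,0,-1]])
    return R.from_matrix(M)*R.from_rotvec([0,np.radians(tilt),0])
def plan(segs,start=None):
    "segs: (pos,R,rows); prints rows by tens"
    s=ctrl.get_state()
    p,r=(np.array(s['position']),rot(s)) if start is None else start
    out=[]
    for P,Q,n in segs:
        p0,r0=p.copy(),r; w=(r0.inv()*Q).as_rotvec()
        for i in range(1,n+1):
            a=i/n; pt=p0+a*(np.array(P)-p0); rt=r0*R.from_rotvec(a*w)
            d=np.round(r.inv().apply(pt-p)/.025,2); e=np.round((r.inv()*rt).as_rotvec()/.08,2)
            if max(abs(d).max(),abs(e).max())>1: print('OVER',i,d,e)
            p=p+r.apply(d*.025); r=r*R.from_rotvec(e*.08); out.append((d,e))
    f=lambda k,b:'['+','.join('['+','.join('%g'%(x+0) for x in o[k])+']' for o in b)+']'
    for i in range(0,len(out),10):
        b=out[i:i+10]; print(len(b),'dp',f(0,b),'\n   rot',f(1,b))
    print('end',np.round(p,4)); return p,r
E
python3 - <<'E'
from h import *
plan([([.50,.11,.25],ori(79),30)])
E
```

```text
10 dp [[-0.56,-0.45,-0.02],[-0.59,-0.42,-0.02],[-0.6,-0.4,-0.03],[-0.62,-0.36,-0.02],[-0.64,-0.34,-0.02],[-0.65,-0.31,-0.02],[-0.67,-0.28,-0.03],[-0.67,-0.24,-0.02],[-0.69,-0.22,-0.02],[-0.7,-0.18,-0.02]] 
   rot [[0,0,0.58],[0,0,0.57],[0,0,0.58],[0,0,0.57],[0,0,0.58],[0,0,0.57],[0,0,0.58],[0,0,0.58],[0,0,0.57],[0,0.01,0.58]]
10 dp [[-0.7,-0.15,-0.03],[-0.72,-0.12,-0.02],[-0.71,-0.09,-0.02],[-0.72,-0.05,-0.03],[-0.72,-0.02,-0.02],[-0.72,0.02,-0.02],[-0.72,0.04,-0.03],[-0.72,0.08,-0.02],[-0.71,0.12,-0.02],[-0.71,0.14,-0.03]] 
   rot [[0,0,0.57],[0,0,0.58],[-0.01,0,0.58],[0,0,0.57],[0,0,0.58],[0,0,0.57],[0,0,0.58],[0,0,0.57],[0,0,0.58],[0,0,0.58]]
10 dp [[-0.7,0.18,-0.02],[-0.69,0.21,-0.02],[-0.68,0.24,-0.02],[-0.66,0.27,-0.03],[-0.66,0.31,-0.02],[-0.64,0.33,-0.02],[-0.62,0.36,-0.03],[-0.61,0.39,-0.02],[-0.58,0.42,-0.02],[-0.57,0.44,-0.03]] 
   rot [[0,0,0.57],[0,0,0.58],[0,0,0.57],[0,0,0.58],[0,0,0.57],[0,0,0.58],[0,0,0.58],[0,0,0.57],[0,0,0.58],[0,0,0.57]]
end [0.5    0.1101 0.2501]
```

Request:
jog_arm(dp=[[-0.56, -0.45, -0.02], [-0.59, -0.42, -0.02], [-0.6, -0.4, -0.03], [-0.62, -0.36, -0.02], [-0.64, -0.34, -0.02], [-0.65, -0.31, -0.02], [-0.67, -0.28, -0.03], [-0.67, -0.24, -0.02], [-0.69, -0.22, -0.02], [-0.7, -0.18, -0.02]], delta_rot=[[0, 0, 0.58], [0, 0, 0.57], [0, 0, 0.58], [0, 0, 0.57], [0, 0, 0.58], [0, 0, 0.57], [0, 0, 0.58], [0, 0, 0.58], [0, 0, 0.57], [0, 0, 0.58]], gripper=[1, 1, 1, 1, 1, 1, 1, 1, 1, 1], grip_force=60)

```text
t: 1.35
position: [0.3222, 0.4226, 0.2389]
tcp_rot: [0.0, 0.41, 0.912, 0.0]
ft_force: [0.0, 0.3, 0.2]
gripper_width: 0.0855
grasp_force: 0.0
```

Request:
jog_arm(dp=[[-0.7, -0.15, -0.03], [-0.72, -0.12, -0.02], [-0.71, -0.09, -0.02], [-0.72, -0.05, -0.03], [-0.72, -0.02, -0.02], [-0.72, 0.02, -0.02], [-0.72, 0.04, -0.03], [-0.72, 0.08, -0.02], [-0.71, 0.12, -0.02], [-0.71, 0.14, -0.03]], delta_rot=[[0, 0, 0.57], [0, 0, 0.58], [0, 0, 0.58], [0, 0, 0.57], [0, 0, 0.58], [0, 0, 0.57], [0, 0, 0.58], [0, 0, 0.57], [0, 0, 0.58], [0, 0, 0.58]], gripper=[1, 1, 1, 1, 1, 1, 1, 1, 1, 1])

```text
t: 2.6
position: [0.4114, 0.2659, 0.2448]
tcp_rot: [0.0, 0.607, 0.794, 0.0]
ft_force: [0.2, -0.1, -0.8]
gripper_width: 0.0855
grasp_force: 0.0
```

Request:
jog_arm(dp=[[-0.7, 0.18, -0.02], [-0.69, 0.21, -0.02], [-0.68, 0.24, -0.02], [-0.66, 0.27, -0.03], [-0.66, 0.31, -0.02], [-0.64, 0.33, -0.02], [-0.62, 0.36, -0.03], [-0.61, 0.39, -0.02], [-0.58, 0.42, -0.02], [-0.57, 0.44, -0.03]], delta_rot=[[0, 0, 0.57], [0, 0, 0.58], [0, 0, 0.57], [0, 0, 0.58], [0, 0, 0.57], [0, 0, 0.58], [0, 0, 0.58], [0, 0, 0.57], [0, 0, 0.58], [0, 0, 0.57]], gripper=[1, 1, 1, 1, 1, 1, 1, 1, 1, 1])

```text
t: 3.85
position: [0.5006, 0.1095, 0.2506]
tcp_rot: [0.0, 0.772, 0.635, -0.0]
ft_force: [-0.3, 0.6, 0.1]
gripper_width: 0.0853
grasp_force: 0.0
```

Run:
```python
from h import *
np.set_printoptions(precision=4,suppress=True)
s=ctrl.get_state(); K,T=cam('wrist'); snap('wrist','w1.png',None,1.4)
np.savez('w1.npz',K=K,T=T)
print(s['t'],s['position'],rot(s).as_matrix(),s['joint_pos'])
plan([([.563,-.268,.16],ori(-2.3,-25),26)])
```

```text
3.85 [0.5006 0.1095 0.2506] [[ 0.1934  0.9811 -0.0001]
 [ 0.9811 -0.1934 -0.    ]
 [-0.0001 -0.     -1.    ]] [-0.7297  0.2437  0.5107  1.8497 -0.1339  1.0822 -0.3631]
10 dp [[-0.55,0.21,0.14],[-0.53,0.23,0.15],[-0.52,0.27,0.15],[-0.5,0.3,0.15],[-0.48,0.32,0.15],[-0.46,0.35,0.16],[-0.44,0.38,0.17],[-0.42,0.4,0.16],[-0.39,0.42,0.16],[-0.37,0.45,0.16]] 
   rot [[0.15,-0.17,0.67],[0.15,-0.18,0.66],[0.15,-0.17,0.67],[0.14,-0.17,0.67],[0.15,-0.18,0.66],[0.15,-0.17,0.67],[0.15,-0.18,0.67],[0.15,-0.17,0.67],[0.15,-0.17,0.66],[0.15,-0.18,0.67]]
10 dp [[-0.34,0.47,0.17],[-0.31,0.49,0.16],[-0.28,0.5,0.16],[-0.26,0.52,0.15],[-0.22,0.54,0.16],[-0.19,0.55,0.15],[-0.17,0.56,0.15],[-0.12,0.57,0.14],[-0.1,0.58,0.13],[-0.06,0.58,0.14]] 
   rot [[0.15,-0.17,0.67],[0.14,-0.17,0.66],[0.15,-0.18,0.67],[0.15,-0.17,0.67],[0.15,-0.17,0.66],[0.15,-0.18,0.67],[0.15,-0.17,0.67],[0.15,-0.18,0.66],[0.14,-0.17,0.67],[0.15,-0.17,0.67]]
6 dp [[-0.04,0.59,0.12],[0.01,0.59,0.12],[0.03,0.59,0.11],[0.07,0.58,0.1],[0.1,0.59,0.1],[0.14,0.58,0.08]] 
   rot [[0.15,-0.18,0.66],[0.15,-0.17,0.67],[0.15,-0.17,0.67],[0.15,-0.18,0.67],[0.15,-0.17,0.66],[0.15,-0.17,0.67]]
end [ 0.5631 -0.2681  0.16  ]
```

View pics/w1.png

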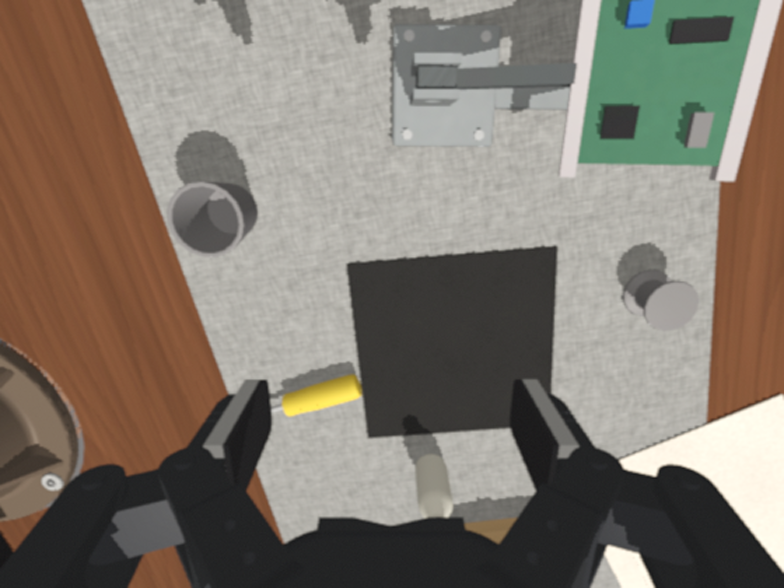

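The wrist picture shows the fork at about (436,77)/1.4. The base front edge is nearly horizontal, so the tool yaw matches the holder's. I'll enlarge the fork.

Run:
```python
from h import *
im=cv2.imread('pics/full_w1.png')[10:110,270:370]
cv2.imwrite('pics/c2.png',cv2.resize(im,(600,600),interpolation=cv2.INTER_CUBIC))
```

```text
(no output)
```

View pics/c2.png

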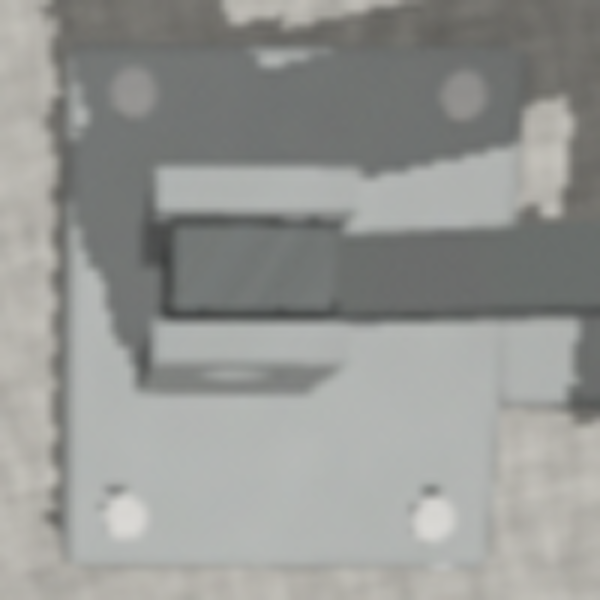

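Request:
jog_arm(dp=[[-0.55, 0.21, 0.14], [-0.53, 0.23, 0.15], [-0.52, 0.27, 0.15], [-0.5, 0.3, 0.15], [-0.48, 0.32, 0.15], [-0.46, 0.35, 0.16], [-0.44, 0.38, 0.17], [-0.42, 0.4, 0.16], [-0.39, 0.42, 0.16], [-0.37, 0.45, 0.16]], delta_rot=[[0.15, -0.17, 0.67], [0.15, -0.18, 0.66], [0.15, -0.17, 0.67], [0.14, -0.17, 0.67], [0.15, -0.18, 0.66], [0.15, -0.17, 0.67], [0.15, -0.18, 0.67], [0.15, -0.17, 0.67], [0.15, -0.17, 0.66], [0.15, -0.18, 0.67]], gripper=[1, 1, 1, 1, 1, 1, 1, 1, 1, 1])

```text
t: 5.15
position: [0.5248, -0.0345, 0.2153]
tcp_rot: [-0.002, 0.909, 0.406, -0.091]
ft_force: [-0.1, -0.8, 0.1]
gripper_width: 0.0853
grasp_force: 0.0
```

Request:
jog_arm(dp=[[-0.34, 0.47, 0.17], [-0.31, 0.49, 0.16], [-0.28, 0.5, 0.16], [-0.26, 0.52, 0.15], [-0.22, 0.54, 0.16], [-0.19, 0.55, 0.15], [-0.17, 0.56, 0.15], [-0.12, 0.57, 0.14], [-0.1, 0.58, 0.13], [-0.06, 0.58, 0.14]], delta_rot=[[0.15, -0.17, 0.67], [0.14, -0.17, 0.66], [0.15, -0.18, 0.67], [0.15, -0.17, 0.67], [0.15, -0.17, 0.66], [0.15, -0.18, 0.67], [0.15, -0.17, 0.67], [0.15, -0.18, 0.66], [0.14, -0.17, 0.67], [0.15, -0.17, 0.67]], gripper=[1, 1, 1, 1, 1, 1, 1, 1, 1, 1])

```text
t: 6.4
position: [0.5496, -0.1785, 0.1799]
tcp_rot: [-0.003, 0.974, 0.146, -0.174]
ft_force: [0.2, -0.1, -0.3]
gripper_width: 0.0852
grasp_force: 0.0
```

Request:
jog_arm(dp=[[-0.04, 0.59, 0.12], [0.01, 0.59, 0.12], [0.03, 0.59, 0.11], [0.07, 0.58, 0.1], [0.1, 0.59, 0.1], [0.14, 0.58, 0.08], [0, 0, 0], [0, 0, 0], [0, 0, 0], [0, 0, 0]], delta_rot=[[0.15, -0.18, 0.66], [0.15, -0.17, 0.67], [0.15, -0.17, 0.67], [0.15, -0.18, 0.67], [0.15, -0.17, 0.66], [0.15, -0.17, 0.67], [0, 0, 0], [0, 0, 0], [0, 0, 0], [0, 0, 0]], gripper=[1, 1, 1, 1, 1, 1, 1, 1, 1, 1])

```text
t: 7.65
position: [0.5645, -0.2634, 0.1595]
tcp_rot: [-0.004, 0.976, -0.015, -0.217]
ft_force: [-0.0, 0.1, -0.0]
gripper_width: 0.0851
grasp_force: 0.0
```

The enlarged view shows the near cheek's top front edge from (152,363) to (342,362) and the base front edge from (70,562) to (488,560), in 6x pixels offset (270,10). Next I'll look at the pin.

Run:
```python
from h import *
np.set_printoptions(precision=4,suppress=True)
d=np.load('w1.npz');K,T=d['K'],d['T']
for nm,u,v,z in [('near front L',152,363,.068),('R',342,362,.068),('near back L',155,320,.068),('R',348,320,.068),('far rear L',157,168,.068),('R',362,169,.068),('far front L',157,215,.068),('base fl',70,562,.012),('fr',488,560,.012),('base bl',70,50,.012),('br',525,50,.012),('hole',235,374,.05)]:
    print(nm,unproj(K,T,270+(u-2.5)/6,10+(v-2.5)/6,z))
s=ctrl.get_state(); print(s['t'],s['position'],s['joint_pos']); K,T=cam('wrist'); snap('wrist','w2.png'); np.savez('w2.npz',K=K,T=T)
p=proj(K,T,[.557,-.268,.072]); print(p, [proj(K,T,unproj(*cam('top'),391.4,194.4,.072))])
im=cv2.imread('pics/full_w2.png'); x,y=(p-[60,45]).astype(int); x=max(x,0);y=max(y,0); print(x,y)
cv2.imwrite('pics/c3.png',cv2.resize(im[y:y+90,x:x+120],(720,540),interpolation=cv2.INTER_CUBIC))
```

```text
near front L [0.5384 0.2226 0.068 ]
R [0.5686 0.2168 0.068 ]
near back L [0.54   0.2287 0.068 ]
R [0.5704 0.2227 0.068 ]
far rear L [0.5441 0.2499 0.068 ]
R [0.5756 0.2436 0.068 ]
far front L [0.5429 0.2435 0.068 ]
base fl [0.52   0.1956 0.012 ]
fr [0.6007 0.1801 0.012 ]
base bl [0.5367 0.2813 0.012 ]
br [0.6175 0.2654 0.012 ]
hole [0.5532 0.2198 0.05  ]
7.65 [ 0.5645 -0.2634  0.1595] [-0.1256  0.8819  0.8407  1.3237 -0.3777  1.5587 -0.9017]
[286.9017 182.0119] [array([286.6193, 182.0288])]
226 137
```

View pics/c3.png

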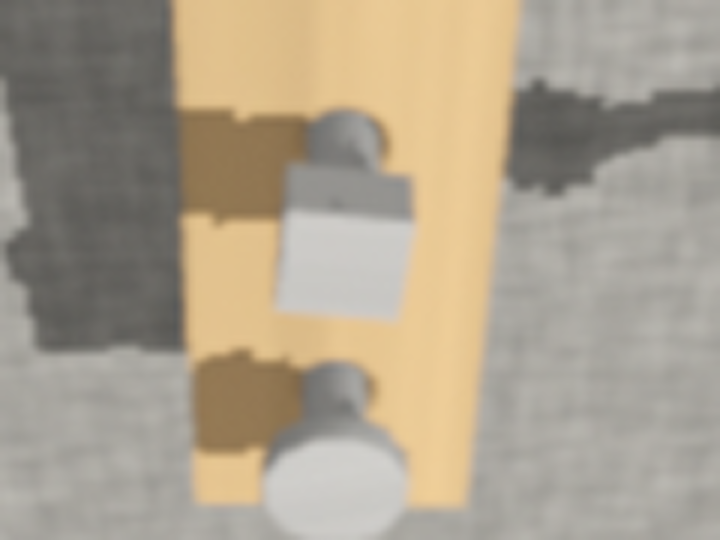

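The picture shows the square head's top face centred at crop (344,265), which is full pixel (283.2,181). The disc pin is behind it.

Run:
```python
from h import *
np.set_printoptions(precision=4,suppress=True)
d=np.load('w2.npz');K,T=d['K'],d['T']
f=lambda u,v,z:unproj(K,T,226+(u-2.5)/6,137+(v-2.5)/6,z)
for q in [(285,210),(413,220),(400,320),(277,310)]: print(f(*q,.072))
h=f(344,265,.072);print(h, 'rackR',f(520,0,.046),f(468,505,.046),'L',f(175,0,.046),f(195,505,.046))
s=ctrl.get_state();print(rot(s).as_matrix())
```

```text
[ 0.567 -0.258  0.072]
[ 0.5651 -0.2736  0.072 ]
[ 0.5491 -0.272   0.072 ]
[ 0.5512 -0.2563  0.072 ]
[ 0.5583 -0.265   0.072 ] rackR [ 0.5797 -0.288   0.046 ] [ 0.4874 -0.2838  0.046 ] L [ 0.581  -0.2443  0.046 ] [ 0.4887 -0.2394  0.046 ]
[[ 0.9057 -0.0318 -0.4226]
 [-0.0281 -0.9995  0.015 ]
 [-0.4229 -0.0017 -0.9062]]
```

Run:
```python
from h import *
r=ori(-6,-25); tz=r.as_matrix()[:,2]; P=np.array([.558,-.2665,.067])-.016*tz; print(P)
plan([(P+[0,0,.05],r,4),(P,r,6)])
```

```text
[ 0.56472485 -0.26720681  0.08150092]
10 dp [[0.12,0.04,0.25],[0.12,0.04,0.25],[0.13,0.03,0.25],[0.12,0.04,0.26],[0.14,0,0.3],[0.14,0,0.3],[0.14,0,0.3],[0.14,0,0.31],[0.15,0,0.3],[0.14,0,0.3]] 
   rot [[0.09,0,0.21],[0.09,0,0.21],[0.09,0,0.21],[0.1,0,0.21],[0,0,0],[0,0,0],[0,0,0],[0,0,0],[0,0,0],[0,0,0]]
end [ 0.5648 -0.2672  0.0814]
```

Request:
jog_arm(dp=[[0.12, 0.04, 0.25], [0.12, 0.04, 0.25], [0.13, 0.03, 0.25], [0.12, 0.04, 0.26], [0.14, 0, 0.3], [0.14, 0, 0.3], [0.14, 0, 0.3], [0.14, 0, 0.31], [0.15, 0, 0.3], [0.14, 0, 0.3]], delta_rot=[[0.09, 0, 0.21], [0.09, 0, 0.21], [0.09, 0, 0.21], [0.1, 0, 0.21], [0, 0, 0], [0, 0, 0], [0, 0, 0], [0, 0, 0], [0, 0, 0], [0, 0, 0]], gripper=[1, 1, 1, 1, 1, 1, 1, 1, 1, 1])

```text
t: 8.95
position: [0.5645, -0.2677, 0.0806]
tcp_rot: [-0.011, 0.975, -0.052, -0.217]
ft_force: [-0.1, -0.0, 0.3]
gripper_width: 0.0855
grasp_force: 0.0
```

Request:
jog_arm(dp=[[0, 0, 0], [0, 0, 0], [0, 0, 0], [0, 0, 0], [0, 0, 0], [0, 0, 0], [0, 0, 0], [0, 0, 0], [0, 0, 0], [0, 0, 0]], delta_rot=[[0, 0, 0], [0, 0, 0], [0, 0, 0], [0, 0, 0], [0, 0, 0], [0, 0, 0], [0, 0, 0], [0, 0, 0], [0, 0, 0], [0, 0, 0]], gripper=[0.5, 0, -0.4, -1, -1, -1, -1, -1, -1, -1], grip_force=50)

```text
t: 10.2
position: [0.5645, -0.2678, 0.0812]
tcp_rot: [-0.011, 0.975, -0.052, -0.217]
ft_force: [0.0, 0.4, -0.4]
gripper_width: 0.0002
grasp_force: 0.0
```

The gripper shut on nothing, so I'll look before moving.

Run:
```python
from h import *
np.set_printoptions(precision=4,suppress=True)
K,T=cam('wrist');ctrl_s=ctrl.get_state();snap('wrist','w3.png');snap('top','t3.png');snap('scene','s3.png')
w=cv2.imread('pics/full_w3.png');t=cv2.imread('pics/full_t3.png');s=cv2.imread('pics/full_s3.png')
for p in([.558,-.2665,.072],):print(proj(K,T,p),proj(*cam('scene'),p))
a=cv2.resize(w[60:300,120:440],(400,300));b=cv2.resize(s[175:275,85:215],(400,300),interpolation=cv2.INTER_CUBIC);c=cv2.resize(t[150:240,340:460],(400,300),interpolation=cv2.INTER_CUBIC)
d=cv2.resize(w[150:240,220:340],(400,300),interpolation=cv2.INTER_CUBIC)
cv2.imwrite('pics/c4.png',np.vstack([np.hstack([a,d]),np.hstack([b,c])]))
```

```text
[279.5353 268.0448] [140.0922 227.438 ]
```

View pics/c4.png

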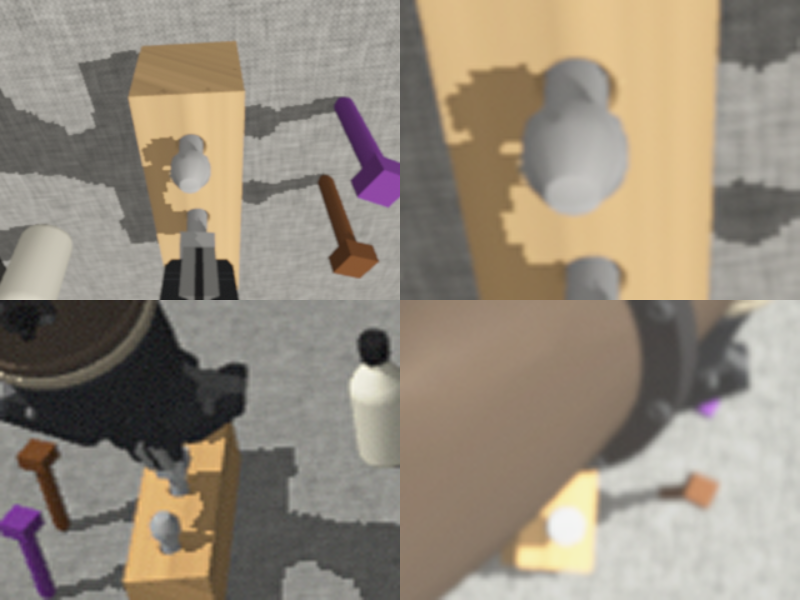

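The pin still stands in its hole, and the fingers closed above or in front of the head, with their tips near full pixel (279,258). I'll check the fingertip geometry against the projection.

```bash
python3 - <<'E'
from h import *
np.set_printoptions(precision=1,suppress=True)
m=ctrl.camera_model('wrist');K=np.array(m['mtx']);Ti=np.linalg.inv(np.array(m['mount']))
for x in(-.011,0,.011):
  print(x,[proj(K,Ti,[x,0,d]) for d in(.003,.01,.015,.022)])
K,T=cam('wrist')
for x in(-.008,.008): print('head',[proj(K,T,[.558+x,-.2665,z]) for z in(.062,.072)])
E
python3 - <<'E'
import cv2
im=cv2.imread('pics/full_w3.png')[200:320,210:350]
cv2.imwrite('pics/c5.png',cv2.resize(im,(700,600),interpolation=cv2.INTER_CUBIC))
E
```

```text
-0.011 [array([280.6, 289.8]), array([280.5, 282.8]), array([280.5, 278. ]), array([280.4, 271.8])]
0 [array([280.6, 272.2]), array([280.6, 265.7]), array([280.5, 261.4]), array([280.5, 255.7])]
0.011 [array([280.7, 253.9]), array([280.6, 248. ]), array([280.6, 244. ]), array([280.5, 238.8])]
head [array([280.9, 262. ]), array([281., 276.])]
head [array([278.1, 245.3]), array([278. , 259.6])]
```

View pics/c5.png

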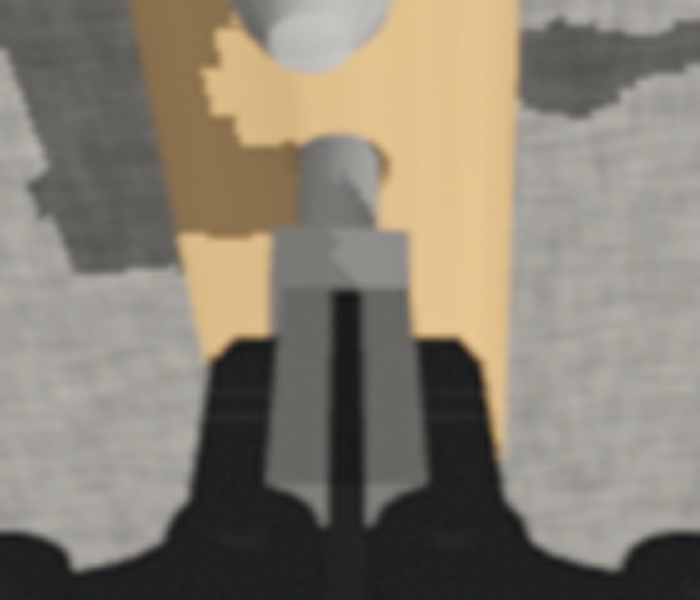

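The image fits fingertips that stand less far ahead than I assumed: they closed just above the head. Even if the nominal 22 mm holds, another 10 mm down stays clear of the rack, so I'll open, descend 10 mm and close again.

Request:
jog_arm(dp=[[0, 0, 0], [0, 0, 0], [0, 0, 0], [0, 0, 0], [0, 0, 0], [0, 0, 0], [0, 0, 0], [0.06, 0, 0.12], [0.06, 0, 0.12], [0.05, 0, 0.12]], delta_rot=[[0, 0, 0], [0, 0, 0], [0, 0, 0], [0, 0, 0], [0, 0, 0], [0, 0, 0], [0, 0, 0], [0, 0, 0], [0, 0, 0], [0, 0, 0]], gripper=[0, 0, 0, 0, 0, 0, 0, 0, 0, 0])

```text
t: 11.6
position: [0.5645, -0.2677, 0.0708]
tcp_rot: [-0.011, 0.975, -0.052, -0.217]
ft_force: [-0.2, 0.6, -0.7]
gripper_width: 0.0428
grasp_force: 0.0
```

Request:
jog_arm(dp=[[0, 0, 0], [0, 0, 0], [0, 0, 0], [0, 0, 0], [0, 0, 0], [0, 0, 0], [0, 0, 0], [0, 0, 0], [0, 0, 0], [0, 0, 0]], delta_rot=[[0, 0, 0], [0, 0, 0], [0, 0, 0], [0, 0, 0], [0, 0, 0], [0, 0, 0], [0, 0, 0], [0, 0, 0], [0, 0, 0], [0, 0, 0]], gripper=[-0.4, -0.6, -0.8, -1, -1, -1, -1, -1, -1, -1])

```text
t: 12.85
position: [0.5646, -0.2678, 0.0713]
tcp_rot: [-0.011, 0.975, -0.052, -0.217]
ft_force: [-0.2, 0.2, 3.7]
gripper_width: 0.0103
grasp_force: 49.9
```

Opening reads 10.3 mm with 50 N. That is the shank's width, not the head's 16 mm, so I'll check with a picture.

Run:
```python
from h import *
snap('wrist','w5.png');snap('scene','s5.png')
w=cv2.imread('pics/full_w5.png');s=cv2.imread('pics/full_s5.png')
print(proj(*cam('wrist'),[.558,-.2665,.072]))
a=cv2.resize(w[190:310,240:320],(400,600),interpolation=cv2.INTER_CUBIC);b=cv2.resize(s[200:260,120:160],(400,600),interpolation=cv2.INTER_CUBIC)
cv2.imwrite('pics/c6.png',np.hstack([a,b]))
```

```text
[279.51121867 283.30974472]
```

View pics/c6.png

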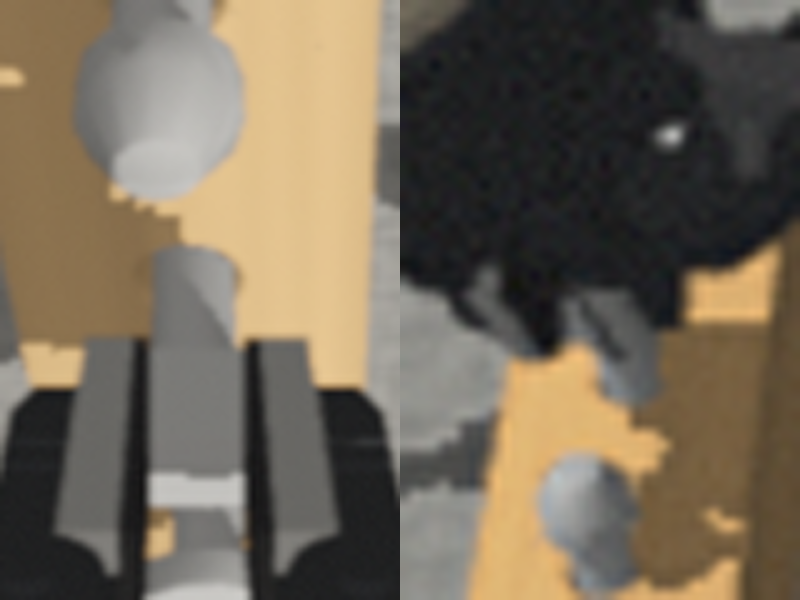

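The head sits between the pads where predicted, with front bottom edge at row 258 and top back edge at row 291. The grip is firm, so I'll lift straight up.

Request:
jog_arm(dp=[[-0.07, 0, -0.15], [-0.135, 0, -0.29], [-0.135, 0, -0.29], [-0.135, 0, -0.29], [-0.135, 0, -0.29], [-0.135, 0, -0.29], [-0.135, 0, -0.29], [-0.135, 0, -0.29], [-0.135, 0, -0.29], [-0.135, 0, -0.29]], delta_rot=[[0, 0, 0], [0, 0, 0], [0, 0, 0], [0, 0, 0], [0, 0, 0], [0, 0, 0], [0, 0, 0], [0, 0, 0], [0, 0, 0], [0, 0, 0]], gripper=[-1, -1, -1, -1, -1, -1, -1, -1, -1, -1])

```text
t: 14.2
position: [0.5647, -0.2678, 0.1478]
tcp_rot: [-0.011, 0.975, -0.052, -0.217]
ft_force: [0.4, 0.3, -0.3]
gripper_width: 0.0096
grasp_force: 48.8
```

Run:
```python
from h import *
np.set_printoptions(precision=3,suppress=True)
s=ctrl.get_state();print(s['position'],s['gripper_width'],s['joint_pos'])
snap('wrist','w6.png')
w=cv2.imread('pics/full_w6.png').astype(int);v=cv2.imread('pics/full_w5.png').astype(int)
# ascii-ish of changes & gray along central column
print(w[200:340:3,278].tolist())
K,T=cam('wrist'); print(proj(K,T,[.558,-.2665,.152]),proj(K,T,[.558,-.2665,.086]))
```

```text
[ 0.565 -0.268  0.148] 0.009620423322284789 [-0.105  0.904  0.846  1.318 -0.411  1.564 -0.947]
[[138, 141, 141], [137, 140, 142], [138, 140, 141], [138, 141, 142], [139, 142, 142], [139, 142, 143], [139, 142, 143], [139, 143, 144], [140, 142, 144], [141, 144, 145], [140, 143, 144], [140, 143, 144], [140, 144, 145], [140, 144, 146], [139, 142, 145], [123, 124, 126], [122, 125, 126], [123, 126, 127], [123, 125, 126], [122, 125, 126], [124, 128, 128], [124, 128, 128], [125, 128, 129], [125, 128, 128], [125, 128, 129], [125, 127, 129], [123, 126, 128], [124, 127, 128], [152, 155, 156], [197, 200, 202], [182, 186, 188], [79, 97, 130], [53, 78, 123], [53, 78, 120], [55, 81, 127], [53, 78, 123], [50, 74, 117], [53, 78, 122], [53, 79, 123], [50, 76, 119], [55, 80, 124], [55, 81, 126], [54, 80, 125], [49, 74, 117], [54, 78, 120], [53, 78, 121], [55, 81, 126]]
[279.002 287.561] [278.961 203.978]
```

Run:
```python
from h import *
np.set_printoptions(precision=1,suppress=True)
K,T=cam('wrist')
dz=.1478-.0713
for x in(-.005,.005): print('tip',proj(K,T,[.558+x,-.2665,.006+dz]))
for x in(-.008,.008): print('should',proj(K,T,[.558+x,-.2665,.062+dz]),'top',proj(K,T,[.558+x,-.2665,.072+dz]))
w=cv2.imread('pics/full_w6.png').astype(int)
sat=w.max(2)-w.min(2); g=w.mean(2)
for r in range(60,300,6):
    print(r,''.join('#' if sat[r,c]<16 and g[r,c]>130 else '+' if sat[r,c]<16 and g[r,c]>90 else '-' if sat[r,c]<16 and g[r,c]>50 else 'X' if sat[r,c]<16 else '.' for c in range(235,325)))
```

```text
tip [279.7 205.7]
tip [278.2 195.3]
should [280.4 274.7] top [280.5 289.7]
should [277.5 258.2] top [277.4 273.6]
60 #######..............................................................#####################
66 +++++.................................................................####################
72 +++....................................................................###################
78 ++.......................................................................#################
84 +........................................................................#################
90 ++.......................................................................#################
96 +++......................................................................#################
102 ++++.....................................................................#++++++++++++++++
108 ++++.....................................................................+++++++++++++++++
114 +++++............................++++++#######...........................+++++++++++++++++
120 ++++++........................++#######
[... 2106 characters left out ...]
###################################
258 #######################+++++++++---+++++++++++++++###+---+++++++++########################
264 ######################+++++++++-XX-+++++++++++++++++++XXX-+++++++++#######################
270 #########+-XXXXXXXX-++++++++++--XX-+++++++++++++++++++XXX-++++++++++-XXXXXXXXX-+##########
276 ######+-XXXXXXXXXX--++++++++++-XXX-+++++++++++++++++++XXXX-++++++++++-XXXXXXXXXXX-+#######
282 #####-XXXXXXXXXXX--++++++++++--XXXX++++++++++++++++++-XXXX-+++++++++++-XXXXXXXXXXX-+######
288 ###+-XXXXXXXXXXXX-+++++++++++-XXXX-###################-XXXX-+++++++++++-XXXXXXXXXXXX-#####
294 ##+-XXXXXXXXXXXX-+++++++++++--XXXX.....................XXXX-++++++++++++-XXXXXXXXXXXXX....
```

The pin lifted rigidly with the tool: its tip shows near row 199 where it was predicted, and the width stays at 9.6 mm. An outward tilt would run joint 6 into its limit, so I'll turn the tool to heading 175° and tilt inward to lay the pin down.

Run:
```python
from h import *
plan([([.56,-.15,.21],ori(35,0),11),([.56,-.02,.22],ori(100,0),15),([.56,-.02,.20],ori(172,10),17),([.56,-.02,.10],ori(175,50),10),([.56,-.02,.040],ori(175,50),4),([.56,-.02,.034],ori(175,50),3)])
```

```text
10 dp [[-0.15,-0.43,-0.17],[-0.12,-0.43,-0.19],[-0.08,-0.43,-0.2],[-0.05,-0.44,-0.2],[-0.01,-0.43,-0.21],[0.03,-0.43,-0.22],[0.06,-0.43,-0.22],[0.09,-0.42,-0.23],[0.14,-0.4,-0.22],[0.16,-0.4,-0.23]] 
   rot [[-0.18,0.47,-0.8],[-0.17,0.48,-0.8],[-0.18,0.47,-0.81],[-0.18,0.48,-0.8],[-0.17,0.47,-0.8],[-0.18,0.48,-0.8],[-0.18,0.47,-0.8],[-0.17,0.47,-0.8],[-0.18,0.48,-0.81],[-0.18,0.47,-0.8]]
10 dp [[0.2,-0.38,-0.22],[0.2,-0.28,-0.03],[0.22,-0.27,-0.02],[0.24,-0.25,-0.03],[0.26,-0.23,-0.03],[0.27,-0.22,-0.02],[0.29,-0.19,-0.03],[0.3,-0.16,-0.03],[0.32,-0.15,-0.02],[0.32,-0.12,-0.03]] 
   rot [[-0.17,0.48,-0.8],[0,0,-0.95],[0,0,-0.94],[0,0,-0.95],[0,0,-0.94],[0,0,-0.95],[0,0,-0.94],[0,0,-0.95],[0,0,-0.94],[0,0,-0.95]]
10 dp [[0.34,-0.09,-0.03],[0.34,-0.07,-0.02],[0.34,-0.05,-0.03],[0.35,-0.02,-0.03],[0.34,0.01,-0.03],[0.35,0.04,-0.02],[0,0,0.05],[0,0,0.04],[0,0,0.05],[0,0,0.05]] 
   rot [[0,0,-0.94],[0,0,-0.95],[0,0,-0.94],[0,0,-0.95],[0,0,-0.94],[0,-0.01,-0.95],[0.08,0.11,-0.92],[0.08,0.11,-0.92],[0.08,0.11,-0.92],[0.08,0.12,-0.93]]
10 dp [[-0.01,0,0.04],[0,0,0.05],[0,0,0.05],[0,0,0.05],[
[... 226 characters left out ...]
,-0.92],[0.08,0.11,-0.92],[0.08,0.11,-0.92]]
10 dp [[-0.01,0,0.05],[-0.01,0,0.05],[-0.01,0,0.04],[-0.07,0,0.39],[-0.1,0,0.39],[-0.12,0,0.38],[-0.15,0,0.38],[-0.17,0.01,0.36],[-0.2,0,0.34],[-0.23,0,0.33]] 
   rot [[0.08,0.11,-0.92],[0.08,0.11,-0.92],[0.08,0.11,-0.93],[0.03,0.87,-0.06],[0.04,0.88,-0.05],[0.03,0.87,-0.06],[0.03,0.87,-0.06],[0.04,0.87,-0.06],[0.03,0.88,-0.05],[0.03,0.87,-0.06]]
10 dp [[-0.24,0,0.32],[-0.27,0,0.3],[-0.29,0,0.28],[-0.46,0,0.38],[-0.46,0,0.39],[-0.46,0,0.38],[-0.46,0,0.39],[-0.06,0,0.05],[-0.06,0,0.05],[-0.06,0,0.05]] 
   rot [[0.04,0.87,-0.06],[0.03,0.87,-0.06],[0.03,0.88,-0.05],[0,0,0],[0,0,0],[0,0,0],[0,0,0],[0,0,0],[0,0,0],[0,0,0]]
end [ 0.56   -0.0201  0.0341]
```

Request:
jog_arm(dp=[[-0.15, -0.43, -0.17], [-0.12, -0.43, -0.19], [-0.08, -0.43, -0.2], [-0.05, -0.44, -0.2], [-0.01, -0.43, -0.21], [0.03, -0.43, -0.22], [0.06, -0.43, -0.22], [0.09, -0.42, -0.23], [0.14, -0.4, -0.22], [0.16, -0.4, -0.23]], delta_rot=[[-0.18, 0.47, -0.8], [-0.17, 0.48, -0.8], [-0.18, 0.47, -0.81], [-0.18, 0.48, -0.8], [-0.17, 0.47, -0.8], [-0.18, 0.48, -0.8], [-0.18, 0.47, -0.8], [-0.17, 0.47, -0.8], [-0.18, 0.48, -0.81], [-0.18, 0.47, -0.8]], gripper=[-1, -1, -1, -1, -1, -1, -1, -1, -1, -1])

```text
t: 15.5
position: [0.56, -0.16, 0.2033]
tcp_rot: [-0.001, 0.962, 0.271, -0.02]
ft_force: [0.5, -0.2, -0.1]
gripper_width: 0.0099
grasp_force: 49.7
```

Request:
jog_arm(dp=[[0.2, -0.38, -0.22], [0.2, -0.28, -0.03], [0.22, -0.27, -0.02], [0.24, -0.25, -0.03], [0.26, -0.23, -0.03], [0.27, -0.22, -0.02], [0.29, -0.19, -0.03], [0.3, -0.16, -0.03], [0.32, -0.15, -0.02], [0.32, -0.12, -0.03]], delta_rot=[[-0.17, 0.48, -0.8], [0, 0, -0.95], [0, 0, -0.94], [0, 0, -0.95], [0, 0, -0.94], [0, 0, -0.95], [0, 0, -0.94], [0, 0, -0.95], [0, 0, -0.94], [0, 0, -0.95]], gripper=[-1, -1, -1, -1, -1, -1, -1, -1, -1, -1])

```text
t: 16.75
position: [0.5594, -0.0717, 0.2146]
tcp_rot: [-0.001, 0.798, 0.603, -0.0]
ft_force: [0.7, -0.3, -0.7]
gripper_width: 0.0093
grasp_force: 49.8
```

Request:
jog_arm(dp=[[0.34, -0.09, -0.03], [0.34, -0.07, -0.02], [0.34, -0.05, -0.03], [0.35, -0.02, -0.03], [0.34, 0.01, -0.03], [0.35, 0.04, -0.02], [0, 0, 0.05], [0, 0, 0.04], [0, 0, 0.05], [0, 0, 0.05]], delta_rot=[[0, 0, -0.94], [0, 0, -0.95], [0, 0, -0.94], [0, 0, -0.95], [0, 0, -0.94], [0, -0.01, -0.95], [0.08, 0.11, -0.92], [0.08, 0.11, -0.92], [0.08, 0.11, -0.92], [0.08, 0.12, -0.93]], gripper=[-1, -1, -1, -1, -1, -1, -1, -1, -1, -1])

```text
t: 18.0
position: [0.5596, -0.0199, 0.2138]
tcp_rot: [-0.023, 0.522, 0.853, 0.002]
ft_force: [0.5, -0.2, -0.9]
gripper_width: 0.0096
grasp_force: 49.9
```

Request:
jog_arm(dp=[[-0.01, 0, 0.04], [0, 0, 0.05], [0, 0, 0.05], [0, 0, 0.05], [-0.01, 0.01, 0.04], [0, 0, 0.05], [-0.01, 0, 0.05], [0, 0, 0.04], [-0.01, 0, 0.05], [0, 0, 0.04]], delta_rot=[[0.08, 0.11, -0.92], [0.08, 0.11, -0.92], [0.08, 0.11, -0.92], [0.08, 0.11, -0.92], [0.08, 0.11, -0.92], [0.09, 0.11, -0.92], [0.08, 0.12, -0.93], [0.08, 0.11, -0.92], [0.08, 0.11, -0.92], [0.08, 0.11, -0.92]], gripper=[-1, -1, -1, -1, -1, -1, -1, -1, -1, -1])

```text
t: 19.25
position: [0.5595, -0.02, 0.2022]
tcp_rot: [-0.074, 0.179, 0.981, 0.005]
ft_force: [-0.3, 0.1, -1.1]
gripper_width: 0.0096
grasp_force: 50.1
```

Run:
```python
from h import *
np.set_printoptions(precision=3,suppress=True)
s=ctrl.get_state();print(s['t'],s['position'],s['gripper_width'],s['joint_pos']);print(rot(s).as_matrix())
plan([([.56,-.02,.10],ori(175,50),13),([.56,-.02,.040],ori(175,50),4),([.56,-.02,.034],ori(175,50),3)])
```

```text
19.25 [ 0.56  -0.02   0.202] 0.009567862254537263 [-0.155  0.444  0.175  1.66  -0.119  1.191  1.272]
[[-0.925  0.351 -0.144]
 [ 0.35   0.936  0.036]
 [ 0.147 -0.017 -0.989]]
10 dp [[-0.05,0.01,0.31],[-0.06,0,0.31],[-0.08,0.01,0.3],[-0.1,0.01,0.3],[-0.12,0.01,0.29],[-0.13,0.01,0.29],[-0.15,0.02,0.28],[-0.16,0.01,0.27],[-0.18,0.01,0.25],[-0.19,0,0.25]] 
   rot [[0.12,0.69,-0.24],[0.11,0.69,-0.24],[0.12,0.69,-0.24],[0.12,0.69,-0.24],[0.11,0.69,-0.25],[0.12,0.69,-0.24],[0.11,0.69,-0.24],[0.12,0.69,-0.24],[0.12,0.69,-0.24],[0.11,0.69,-0.24]]
10 dp [[-0.2,0.01,0.24],[-0.22,0.01,0.23],[-0.23,0,0.21],[-0.46,0,0.39],[-0.46,0,0.38],[-0.46,0,0.39],[-0.46,0,0.38],[-0.06,0,0.05],[-0.06,0,0.06],[-0.07,0,0.05]] 
   rot [[0.12,0.7,-0.24],[0.12,0.69,-0.24],[0.11,0.69,-0.24],[0,0,0],[0,0,0],[0,0,0],[0,0,0],[0,0,0],[0,0,0],[0,0,0]]
end [ 0.56  -0.02   0.034]
```

Request:
jog_arm(dp=[[-0.05, 0.01, 0.31], [-0.06, 0, 0.31], [-0.08, 0.01, 0.3], [-0.1, 0.01, 0.3], [-0.12, 0.01, 0.29], [-0.13, 0.01, 0.29], [-0.15, 0.02, 0.28], [-0.16, 0.01, 0.27], [-0.18, 0.01, 0.25], [-0.19, 0, 0.25]], delta_rot=[[0.12, 0.69, -0.24], [0.11, 0.69, -0.24], [0.12, 0.69, -0.24], [0.12, 0.69, -0.24], [0.11, 0.69, -0.25], [0.12, 0.69, -0.24], [0.11, 0.69, -0.24], [0.12, 0.69, -0.24], [0.12, 0.69, -0.24], [0.11, 0.69, -0.24]], gripper=[-1, -1, -1, -1, -1, -1, -1, -1, -1, -1])

```text
t: 20.5
position: [0.5603, -0.02, 0.1234]
tcp_rot: [-0.346, 0.074, 0.935, 0.016]
ft_force: [0.3, 0.6, 0.2]
gripper_width: 0.0094
grasp_force: 51.0
```

Request:
jog_arm(dp=[[-0.2, 0.01, 0.24], [-0.22, 0.01, 0.23], [-0.23, 0, 0.21], [-0.46, 0, 0.39], [-0.46, 0, 0.38], [-0.46, 0, 0.39], [0, 0, 0], [0, 0, 0], [0, 0, 0], [0, 0, 0]], delta_rot=[[0.12, 0.7, -0.24], [0.12, 0.69, -0.24], [0.11, 0.69, -0.24], [0, 0, 0], [0, 0, 0], [0, 0, 0], [0, 0, 0], [0, 0, 0], [0, 0, 0], [0, 0, 0]], gripper=[-1, -1, -1, -1, -1, -1, -1, -1, -1, -1])

```text
t: 21.75
position: [0.5605, -0.0196, 0.0555]
tcp_rot: [-0.422, 0.041, 0.906, 0.019]
ft_force: [0.0, 0.9, -1.4]
gripper_width: 0.0098
grasp_force: 51.2
```

Run:
```python
from h import *
np.set_printoptions(precision=3,suppress=True)
s=ctrl.get_state();print(s['t'],s['position'],s['gripper_width'],s['joint_pos'],s['ft_force']);print(rot(s).as_matrix())
snap('wrist','w7.png');snap('scene','s7.png');snap('top','t7.png')
M=rot(s).as_matrix();p=np.array(s['position'])
for nm,q in(('sh',[-.002,0,.0112]),('tip',[.0217,0,.0619])):
    P=p+M@q; print(nm,P,proj(*cam('wrist'),P),proj(*cam('scene'),P),proj(*cam('top'),P))
w=cv2.imread('pics/full_w7.png').astype(int);sat=w.max(2)-w.min(2); g=w.mean(2)
for r in range(150,300,5):
    print(r,''.join('#' if g[r,c]>150 else '+' if g[r,c]>100 else '-' if g[r,c]>60 else 'X' for c in range(235,325)))
```

```text
21.75 [ 0.56  -0.02   0.055] 0.0097540381393043 [-0.056  1.073  0.098  1.127 -0.135  1.817  1.541] [ 0.018  0.886 -1.407]
[[-0.641  0.089 -0.762]
 [ 0.057  0.996  0.069]
 [ 0.765  0.    -0.644]]
sh [ 0.553 -0.019  0.047] [277.11 266.98] [283.268 221.562] [261.911 195.314]
tip [ 0.499 -0.014  0.032] [277.421 200.277] [281.231 207.682] [259.253 222.567]
150 ###################+++#++++++++++++++++++++++++++#########################################
155 ################+++++++++++++++++++++++++++++++++#########################################
160 ###############++++++++++++++++++++++++++++++++###########################################
165 +++++++++++++++++++++++++++++++++++++++++++++++++++++#####################################
170 ------------------------------------------------------------------------------------------
175 ------------------------------------------------------------------------------------------
180 ------------------------------------------------------------------------------------------
185 -----------------------------------------------------------------------------
[... 1403 characters left out ...]
-+##########+---XXXXXXXXXXXXXXXXX--
265 --------------------+##########+-X-++################+-X-###########+---XXXXXXXXXXXXXXXXX-
270 -------------------+###########+-X-+##################-X-+##########+-XXXXXXX---XXXXXXXXXX
275 -------------------############-XX-+#################+-XX+###########+-XXXX-------XXXXXXXX
280 ------------------+###########+-XX-+#################+-XX-+###########+-XXXXX------XXXXXXX
285 -----------------+############--XX-++##############++-XXX-+############-XXXXXXXX----XXXXXX
290 ----------------+############+-XXX-++###############++-XXX-############+-XXXXXXXXXX--XXXXX
295 ----------------#############+-XXXXX-----------------XXX---+############+-XXXXXX------XXXX
```

The tip shows at row 204, so the pin is unchanged in the grip. I'll lower it and let go.

Request:
jog_arm(dp=[[-0.16, 0, 0.14], [-0.16, 0, 0.14], [-0.16, 0, 0.14], [-0.16, 0, 0.14], [-0.04, 0, 0.03], [0, 0, 0], [0, 0, 0], [0, 0, 0], [0, 0, 0], [0, 0, 0]], delta_rot=[[0, 0, 0], [0, 0, 0], [0, 0, 0], [0, 0, 0], [0, 0, 0], [0, 0, 0], [0, 0, 0], [0, 0, 0], [0, 0, 0], [0, 0, 0]], gripper=[-1, -1, -1, -1, -1, -1, -1, -0.7, -0.4, 0])

```text
t: 23.15
position: [0.5599, -0.0195, 0.0326]
tcp_rot: [-0.422, 0.041, 0.905, 0.019]
ft_force: [0.0, 0.2, -0.1]
gripper_width: 0.042
grasp_force: 0.0
```

Request:
jog_arm(dp=[[0, 0, 0], [0, 0, 0], [0, 0, 0], [0, 0, 0], [0.3, 0, -0.26], [0.5, 0, -0.42], [0.7, 0, -0.6], [0.7, 0, -0.6], [0.7, 0, -0.6], [0.7, 0, -0.6]], delta_rot=[[0, 0, 0], [0, 0, 0], [0, 0, 0], [0, 0, 0], [0, 0, 0], [0, 0, 0], [0, 0, 0], [0, 0, 0], [0, 0, 0], [0, 0, 0]], gripper=[0.5, 1, 1, 1, 1, 1, 1, 1, 1, 1])

```text
t: 24.4
position: [0.5611, -0.0196, 0.1529]
tcp_rot: [-0.422, 0.041, 0.906, 0.019]
ft_force: [0.7, 0.1, 0.1]
gripper_width: 0.0856
grasp_force: 0.0
```

Run:
```python
from h import *
np.set_printoptions(precision=4,suppress=True)
s=ctrl.get_state();print(s['t'],s['position'],s['gripper_width'],s['joint_pos'])
K,T=cam('wrist');snap('wrist','w8.png');np.savez('w8.npz',K=K,T=T)
w=cv2.imread('pics/full_w8.png').astype(int)
g=w.mean(2)
P=proj(K,T,[.52,-.015,.008]);print(P)
for r in range(90,300,5):
    print(r,''.join('#' if g[r,c]>150 else '+' if g[r,c]>100 else '-' if g[r,c]>60 else 'X' for c in range(200,360,2)))
```

```text
24.4 [ 0.5611 -0.0196  0.1529] 0.08561871816446058 [-0.0579  0.9709  0.1049  1.0945 -0.1327  1.9519  1.5311]
[278.682  282.0548]
90 ++++++++++++++++++++++++++++++++++++++------------------------------------------
95 ++++++++++++++++++++++++++++++++++++++++++++++++++-+-------------------+++++++++
100 +++++++++++++-----------------------------------------++++-+++++++-+------------
105 ---------------------------------------------------+++++++++++++++++++++++++++++
110 -------++--++-++--++--++++++++++++++++++++++++++++++++++++++++++++++++++++++++++
115 ++++++++++++++++++++++#+++++++++++++++++++++++++++++++++++++++++++++++++++++++++
120 +++++++++++++++++++++###++++++++++++++++++++++++++++++++++++++++++++++++++---+-+
125 ++++++++++++++++++++++###----+++++++++++++++++++++++----------++++++++++++++####
130 +++++-----------------###+---+++++++#+##########################################
135 ##########################++####################################################
140 ###########################++###################################################
145 ###########################++#####
[... 1896 characters left out ...]
--------------------
260 XXXXXXXXXX----------------------------------------------------------------------
265 XXXX---------------------------------+###-XX------------------------------------
270 X------------------------------------####+XX------------------------------------
275 -------------------------------------####+XX------------------------------------
280 -------------------------------------#####-X------------------------------------
285 -------------------------------------#####-XX-----------------------------------
290 -------------------------------------#####-XX-----------------------------------
295 -------------------------------------#####-XX-----------------------------------
```

Run:
```python
from h import *
plan([([.565,-.02,.15],ori(175,0),13)])
```

```text
10 dp [[-0.02,0,0],[-0.02,0,0.01],[-0.02,0,0.01],[-0.01,0,0.01],[-0.02,0,0],[-0.02,0,0.02],[-0.01,0,0.01],[-0.02,0,0.01],[-0.01,0,0.01],[-0.02,0,0.02]] 
   rot [[0,-0.83,0],[0,-0.84,0],[0,-0.83,-0.01],[0.01,-0.84,0],[0,-0.83,0],[0,-0.84,0],[0,-0.83,0],[0,-0.84,0],[0,-0.83,-0.01],[0,-0.84,0]]
3 dp [[-0.01,0,0.01],[-0.01,0,0.02],[-0.01,0,0.02]] 
   rot [[0,-0.83,0],[0.01,-0.84,0],[0,-0.83,0]]
end [ 0.565  -0.02    0.1499]
```

Request:
jog_arm(dp=[[-0.02, 0, 0], [-0.02, 0, 0], [-0.02, 0, 0.01], [-0.02, 0, 0.01], [-0.02, 0, 0.01], [-0.02, 0, 0.01], [-0.02, 0, 0.01], [-0.02, 0, 0.02], [-0.02, 0, 0.02], [-0.02, 0, 0.02]], delta_rot=[[0, -0.97, 0], [0, -0.97, 0], [0, -0.97, 0], [0, -0.97, 0], [0, -0.97, 0], [0, -0.97, 0], [0, -0.97, 0], [0, -0.97, 0], [0, -0.97, 0], [0, -0.97, 0]], gripper=[1, 1, 1, 1, 1, 1, 1, 1, 1, 1])

```text
t: 25.7
position: [0.5642, -0.0199, 0.1469]
tcp_rot: [-0.047, 0.045, 0.998, 0.002]
ft_force: [0.8, -0.5, -0.5]
gripper_width: 0.0855
grasp_force: 0.0
```

Request:
jog_arm(dp=[[0, 0, 0], [0, 0, 0], [0, 0, 0], [0, 0, 0], [0, 0, 0], [0, 0, 0], [0, 0, 0], [0, 0, 0], [0, 0, 0], [0, 0, 0]], delta_rot=[[0, -0.97, 0], [0, -0.2, 0], [0, 0, 0], [0, 0, 0], [0, 0, 0], [0, 0, 0], [0, 0, 0], [0, 0, 0], [0, 0, 0], [0, 0, 0]], gripper=[1, 1, 1, 1, 1, 1, 1, 1, 1, 1])

```text
t: 26.95
position: [0.5641, -0.02, 0.146]
tcp_rot: [-0.001, 0.045, 0.999, 0.0]
ft_force: [-1.2, 0.1, -0.8]
gripper_width: 0.0852
grasp_force: 0.0
```

Run:
```python
from h import *
np.set_printoptions(precision=4,suppress=True)
s=ctrl.get_state();print(s['t'],s['position'],s['gripper_width'],s['joint_pos']);print(rot(s).as_matrix())
K,T=cam('wrist');snap('wrist','w9.png');np.savez('w9.npz',K=K,T=T)
w=cv2.imread('pics/full_w9.png').astype(int)
g=w.mean(2);sat=w.max(2)-w.min(2)
print(proj(K,T,[.553,-.018,.011]),proj(K,T,[.497,-.014,.008]))
for r in range(150,330,4):
    print(r,''.join('#' if g[r,c]>140 else '+' if g[r,c]>90 else '-' if g[r,c]>40 else 'X' for c in range(235,325)))
```

```text
26.95 [ 0.5641 -0.02    0.146 ] 0.08524468815018466 [-0.13    0.4262  0.0967  1.832  -0.052   0.8886  1.4723]
[[-0.996   0.0894 -0.0029]
 [ 0.0894  0.996   0.0003]
 [ 0.0029  0.0001 -1.    ]]
[278.7304 189.0627] [277.5635 127.0174]
150 -------------------------------------+##########+--XXX------------------------------------
154 -------------------------------------+##########+-XXXX------------------------------------
158 -------------------------------------+##########+--XXX------------------------------------
162 -------------------------------------+##########+-XXXXX-----------------------------------
166 -------------------------------------+##########+--XXXX-----------------------------------
170 -------------------------------------+##########+--XXXX-----------------------------------
174 -------------------------------------+##########+--XXXX-----------------------------------
178 -------------------------------------+##########+--XXXXX----------------------------------
182 --------------------------------------##########+--XXXXX----------------------------------
186 ---------
[... 2706 characters left out ...]
###################################
302 ##########################################################################################
306 ##########################################################################################
310 ##########################################################################################
314 ##########################################################################################
318 ####################################################################################+++###
322 ###########################################################################++++###########
326 ######################################################################+################+++
```

The pin lies flat: head in rows 192–205, shank in columns 272–283, parallel to tool x. I'll compute its exact pose and the approach.

Run:
```python
from h import *
np.set_printoptions(precision=4,suppress=True)
d=np.load('w9.npz');K,T=d['K'],d['T'];w=cv2.imread('pics/full_w9.png').astype(int);g=w.mean(2)
print('tip rows',[(r,int(g[r,278])) for r in range(112,136,2)],'head',[(r,int(g[r,270])) for r in range(186,210)], 'col150',g[140,268:290].astype(int),g[180,268:290].astype(int))
for z,u,v in((.019,278,192),(.019,278,205),(.0135,278,190),(.013,278,126)):print(z,v,unproj(K,T,u,v,z))
```

```text
tip rows [(112, 56), (114, 56), (116, 56), (118, 54), (120, 56), (122, 55), (124, 56), (126, 55), (128, 54), (130, 109), (132, 200), (134, 209)] head [(186, 54), (187, 56), (188, 56), (189, 56), (190, 70), (191, 85), (192, 95), (193, 126), (194, 171), (195, 189), (196, 191), (197, 191), (198, 191), (199, 191), (200, 191), (201, 191), (202, 191), (203, 185), (204, 157), (205, 93), (206, 53), (207, 55), (208, 56), (209, 55)] col150 [ 56  56  54  65 125 186 211 219 220 219 214 205 192 173 147 113  72  40
  33  37  48  55] [ 54  55  54  52 100 172 208 223 227 223 214 202 188 169 147 115  74  42
  34  35  34  34]
0.019 192 [ 0.5536 -0.0187  0.019 ]
0.019 205 [ 0.566  -0.0199  0.019 ]
0.0135 190 [ 0.5532 -0.0187  0.0135]
0.013 126 [ 0.4959 -0.0135  0.013 ]
```

Run:
```python
from h import *
plan([([.5426,-.0178,.04],ori(174.9,-3),8),([.5426,-.0178,.026],ori(174.9,-3),2)])
```

```text
10 dp [[0.11,0,0.53],[0.11,0,0.53],[0.11,0,0.53],[0.12,0,0.53],[0.12,0.01,0.53],[0.13,0,0.52],[0.12,0,0.53],[0.14,0,0.52],[0.01,0,0.28],[0.02,0,0.28]] 
   rot [[0,-0.09,0],[0,-0.08,0],[0,-0.09,0],[0,-0.08,0],[0,-0.09,0],[0,-0.09,-0.01],[0,-0.08,0],[0,-0.09,0],[0,0,0],[0,0,0]]
end [ 0.5425 -0.0178  0.026 ]
```

Request:
jog_arm(dp=[[0.11, 0, 0.53], [0.11, 0, 0.53], [0.11, 0, 0.53], [0.12, 0, 0.53], [0.12, 0.01, 0.53], [0.13, 0, 0.52], [0.12, 0, 0.53], [0.14, 0, 0.52], [0.01, 0, 0.28], [0.02, 0, 0.28]], delta_rot=[[0, -0.09, 0], [0, -0.08, 0], [0, -0.09, 0], [0, -0.08, 0], [0, -0.09, 0], [0, -0.09, 0], [0, -0.08, 0], [0, -0.09, 0], [0, 0, 0], [0, 0, 0]], gripper=[1, 1, 1, 1, 1, 1, 1, 1, 1, 1])

```text
t: 28.25
position: [0.5429, -0.0177, 0.0259]
tcp_rot: [0.026, 0.045, 0.999, -0.001]
ft_force: [-0.2, -0.3, 0.2]
gripper_width: 0.0854
grasp_force: 0.0
```

Request:
jog_arm(dp=[[0, 0, 0], [0, 0, 0], [0, 0, 0], [0, 0, 0], [0, 0, 0], [0, 0, 0], [0, 0, 0], [0, 0, 0], [0, 0, 0], [0, 0, 0]], delta_rot=[[0, 0, 0], [0, 0, 0], [0, 0, 0], [0, 0, 0], [0, 0, 0], [0, 0, 0], [0, 0, 0], [0, 0, 0], [0, 0, 0], [0, 0, 0]], gripper=[0.5, 0, -0.5, -1, -1, -1, -1, -1, -1, -1])

```text
t: 29.5
position: [0.5425, -0.0177, 0.026]
tcp_rot: [0.026, 0.045, 0.999, -0.001]
ft_force: [0.4, -0.6, -0.1]
gripper_width: -0.0
grasp_force: 0.0
```

Run:
```python
from h import *
np.set_printoptions(precision=4,suppress=True)
s=ctrl.get_state();print(s['t'],s['position'],s['gripper_width'],s['grasp_force'],s['ft_force'])
snap('wrist','w10.png')
w=cv2.imread('pics/full_w10.png').astype(int);g=w.mean(2)
for r in range(180,320,4):
    print(r,''.join('#' if g[r,c]>140 else '+' if g[r,c]>90 else '-' if g[r,c]>40 else 'X' for c in range(235,325)))
```

```text
29.5 [ 0.5425 -0.0177  0.026 ] -4.234223685397315e-05 0.0 [ 0.3822 -0.5608 -0.1337]
180 ------------------------------------------------------------------------------------------
184 ------------------------------------------------------------------------------------------
188 ------------------------------------+##+++++++++------------------------------------------
192 ---------------------------------+###############+----------------------------------------
196 --------------------------------+#################++--------------------------------------
200 --------------------------------+##################+--------------------------------------
204 --------------------------------+##################+--------------------------------------
208 --------------------------------+##################+--------------------------------------
212 --------------------------------+##################+--------------------------------------
216 --------------------------------+##################+--------------------------------------
220 --------------------------------+##################+----------
[... 1608 characters left out ...]
+++++------------------------------
292 ----------------------------+++++++++++++-------++++++++++++------------------------------
296 ----------------------------++++#+#####++-------++######++++------------------------------
300 ------------------------------------+###+-------+##++-------------------------------------
304 --------------------------------------+++-------++----------------------------------------
308 ------------------------------------------------------------------------------------------
312 ------------------------------------------------------------------------------------------
316 ------------------------------------------------------------------------------------------
```

It missed again, so the fingers reach less far than stated: the tips are under 11 mm ahead of TCP, and about 2–4 mm by the image. I'll open part-way and go lower, checking the force.

Request:
jog_arm(dp=[[0, 0, 0], [0, 0, 0], [0, 0, 0], [0, 0, 0], [0, 0, 0], [0, 0, 0.18], [0, 0, 0.18], [0, 0, 0.18], [0, 0, 0], [0, 0, 0]], delta_rot=[[0, 0, 0], [0, 0, 0], [0, 0, 0], [0, 0, 0], [0, 0, 0], [0, 0, 0], [0, 0, 0], [0, 0, 0], [0, 0, 0], [0, 0, 0]], gripper=[-0.3, -0.3, -0.3, -0.3, -0.3, -0.3, -0.3, -0.3, -0.3, -0.3])

```text
t: 30.8
position: [0.5432, -0.0178, 0.0125]
tcp_rot: [0.026, 0.045, 0.999, -0.001]
ft_force: [-0.9, -0.4, 0.4]
gripper_width: 0.03
grasp_force: 0.0
```

Request:
jog_arm(dp=[[0, 0, 0], [0, 0, 0], [0, 0, 0], [0, 0, 0], [0, 0, 0], [0, 0, 0], [0, 0, 0], [0, 0, 0], [0, 0, 0], [0, 0, 0]], delta_rot=[[0, 0, 0], [0, 0, 0], [0, 0, 0], [0, 0, 0], [0, 0, 0], [0, 0, 0], [0, 0, 0], [0, 0, 0], [0, 0, 0], [0, 0, 0]], gripper=[-0.4, -0.45, -0.5, -0.5, -0.5, -0.5, -0.5, -0.5, -0.5, -0.5])

```text
t: 32.05
position: [0.5432, -0.0178, 0.0125]
tcp_rot: [0.026, 0.045, 0.999, -0.001]
ft_force: [-1.0, 0.2, 0.7]
gripper_width: 0.0212
grasp_force: 0.0
```

Run:
```python
from h import *
snap('wrist','w11.png');s=ctrl.get_state();print(s['t'],s['position'],s['ft_force'])
w=cv2.imread('pics/full_w11.png').astype(int);g=w.mean(2)
for r in range(180,320,4):
    print(r,''.join('#' if g[r,c]>140 else '+' if g[r,c]>90 else '-' if g[r,c]>40 else 'X' for c in range(225,335)))
```

```text
32.1 [ 0.54319384 -0.01779815  0.01250847] [ 0.1399323   0.31408925 -0.02275367]
180 --------------------------------------------------------------------------------------------------------------
184 --------------------------------------------------------------------------------------------------------------
188 --------------------------------------------------------------------------------------------------------------
192 --------------------------------------------------------------------------------------------------------------
196 --------------------------------------------+#############+---------------------------------------------------
200 ------------------------------------------+#################+-------------------------------------------------
204 -----------------------------------------+###################+------------------------------------------------
208 -----------------------------------------+###################+------------------------------------------------
212 -----------------------------------------+###################+---------------------------------
[... 2305 characters left out ...]
----------
296 ------------+++########++----XXXX-----++++++++##############++++++++---------XXX----+#########+++-------------
300 -------------------+####+----XXXX----++############################++--------XXX----+###++--------------------
304 ---------------------++#+----XXX-----################################+-------XX-----+#++----------------------
308 -----------------------------XXX-----################################+--------X-------------------------------
312 ------------------------------X------+###############################+--------X-------------------------------
316 ------------------------------X------+###############################+--------X-------------------------------
```

Pad tips sit about level with TCP: a 41-pixel gap at 21 mm opening gives depth 156 mm, so 0 mm ahead. I'll go down another 6.5 mm gently, then close.

Request:
jog_arm(dp=[[0, 0, 0.06], [0, 0, 0.06], [0, 0, 0.06], [0, 0, 0.04], [0, 0, 0.04], [0, 0, 0], [0, 0, 0], [0, 0, 0], [0, 0, 0], [0, 0, 0]], delta_rot=[[0, 0, 0], [0, 0, 0], [0, 0, 0], [0, 0, 0], [0, 0, 0], [0, 0, 0], [0, 0, 0], [0, 0, 0], [0, 0, 0], [0, 0, 0]], gripper=[-0.5, -0.5, -0.5, -0.5, -0.5, -0.5, -0.5, -0.5, -0.5, -0.5])

```text
t: 33.35
position: [0.5435, -0.0178, 0.006]
tcp_rot: [0.026, 0.045, 0.999, -0.001]
ft_force: [0.1, 0.4, -0.3]
gripper_width: 0.021
grasp_force: 0.0
```

Request:
jog_arm(dp=[[0, 0, 0], [0, 0, 0], [0, 0, 0], [0, 0, 0], [0, 0, 0], [0, 0, 0], [0, 0, 0], [0, 0, 0], [0, 0, 0], [0, 0, 0]], delta_rot=[[0, 0, 0], [0, 0, 0], [0, 0, 0], [0, 0, 0], [0, 0, 0], [0, 0, 0], [0, 0, 0], [0, 0, 0], [0, 0, 0], [0, 0, 0]], gripper=[-0.6, -0.7, -0.8, -1, -1, -1, -1, -1, -1, -1], grip_force=50)

```text
t: 34.6
position: [0.5435, -0.0178, 0.0061]
tcp_rot: [0.026, 0.045, 0.999, -0.001]
ft_force: [-1.3, -0.7, 3.7]
gripper_width: 0.0078
grasp_force: 49.0
```

7.8 mm suggests the tips hold the shank above its axis. I'll reopen slightly, go 4 mm lower and close again.

Request:
jog_arm(dp=[[0, 0, 0], [0, 0, 0], [0, 0, 0.04], [0, 0, 0.04], [0, 0, 0.04], [0, 0, 0.04], [0, 0, 0], [0, 0, 0], [0, 0, 0], [0, 0, 0]], delta_rot=[[0, 0, 0], [0, 0, 0], [0, 0, 0], [0, 0, 0], [0, 0, 0], [0, 0, 0], [0, 0, 0], [0, 0, 0], [0, 0, 0], [0, 0, 0]], gripper=[-0.5, -0.5, -0.5, -0.5, -0.5, -0.5, -0.5, -0.5, -0.5, -0.5])

```text
t: 35.85
position: [0.5437, -0.0178, 0.005]
tcp_rot: [0.027, 0.045, 0.999, -0.001]
ft_force: [-14.9, 0.6, 51.2]
gripper_width: 0.0215
grasp_force: 24.9
```

That is mat contact (51 N), so the tips are about 2 mm ahead of TCP. The previous height did span the shank, and the pads simply give a little. I'll go back up 4 mm and grip.

Request:
jog_arm(dp=[[0, 0, -0.08], [0, 0, -0.07], [0, 0, 0], [0, 0, 0], [0, 0, 0], [0, 0, 0], [0, 0, 0], [0, 0, 0], [0, 0, 0], [0, 0, 0]], delta_rot=[[0, 0, 0], [0, 0, 0], [0, 0, 0], [0, 0, 0], [0, 0, 0], [0, 0, 0], [0, 0, 0], [0, 0, 0], [0, 0, 0], [0, 0, 0]], gripper=[-0.5, -0.6, -0.7, -0.8, -1, -1, -1, -1, -1, -1], grip_force=50)

```text
t: 37.1
position: [0.5437, -0.0178, 0.0058]
tcp_rot: [0.026, 0.045, 0.999, -0.001]
ft_force: [-0.9, -0.1, 6.3]
gripper_width: 0.0075
grasp_force: 49.4
```

Request:
jog_arm(dp=[[0, 0, -0.1], [0, 0, -0.2], [0, 0, -0.3], [0, 0, -0.4], [0, 0, -0.4], [0, 0, -0.4], [0, 0, -0.4], [0, 0, -0.4], [0, 0, -0.2], [0, 0, 0]], delta_rot=[[0, 0, 0], [0, 0, 0], [0, 0, 0], [0, 0, 0], [0, 0, 0], [0, 0, 0], [0, 0, 0], [0, 0, 0], [0, 0, 0], [0, 0, 0]], gripper=[-1, -1, -1, -1, -1, -1, -1, -1, -1, -1])

```text
t: 38.35
position: [0.5401, -0.0175, 0.076]
tcp_rot: [0.026, 0.045, 0.999, -0.001]
ft_force: [-0.1, -0.7, 0.5]
gripper_width: 0.0082
grasp_force: 48.8
```

Run:
```python
from h import *
np.set_printoptions(precision=4,suppress=True)
s=ctrl.get_state();print(s['t'],s['position'],s['gripper_width'],s['joint_pos'])
snap('wrist','w12.png')
w=cv2.imread('pics/full_w12.png').astype(int);g=w.mean(2)
for r in range(180,330,4):
    print(r,''.join('#' if g[r,c]>140 else '+' if g[r,c]>90 else '-' if g[r,c]>40 else 'X' for c in range(235,325)))
# plan carry: heading 79 at standoff
h=np.radians(79); ax=np.array([np.cos(h),np.sin(h),0]); m=np.array([.554,.2195,.05])
plan([(m-ax*(.0125+.0+.075)+[0,0,.09-.05],ori(78.9,0),24)])
```

```text
38.35 [ 0.5401 -0.0175  0.076 ] 0.008198944849942305 [-0.1365  0.4617  0.0858  2.0023 -0.0519  0.6271  1.4619]
180 ------------------------------------------------------------------------------------------
184 ------------------------------------------------------------------------------------------
188 ------------------------------------------------------------------------------------------
192 ------------------------------------------------------------------------------------------
196 ------------------------------------------------------------------------------------------
200 ------------------------------------+#############++--------------------------------------
204 ----------------------------------+#################++------------------------------------
208 ---------------------------------+####################+-----------------------------------
212 ---------------------------------+####################+-----------------------------------
216 ---------------------------------+####################+-----------------------------------
220 ---------------------------------+#
[... 2836 characters left out ...]
.03,0.02,0.87],[0.02,0.02,0.88],[0.02,0.02,0.87],[0.02,0.02,0.87],[0.03,0.02,0.87],[0.02,0.02,0.88],[0.02,0.02,0.87],[0.03,0.02,0.87],[0.02,0.03,0.87]]
10 dp [[0.18,0.17,-0.02],[0.19,0.16,-0.03],[0.2,0.15,-0.03],[0.22,0.13,-0.03],[0.22,0.12,-0.02],[0.23,0.1,-0.03],[0.24,0.09,-0.03],[0.24,0.07,-0.02],[0.24,0.05,-0.03],[0.25,0.04,-0.02]] 
   rot [[0.02,0.02,0.87],[0.03,0.02,0.88],[0.02,0.02,0.87],[0.02,0.02,0.87],[0.02,0.02,0.87],[0.03,0.02,0.87],[0.02,0.02,0.88],[0.02,0.02,0.87],[0.03,0.02,0.87],[0.02,0.02,0.87]]
4 dp [[0.26,0.01,-0.03],[0.25,0,-0.03],[0.25,-0.01,-0.02],[0.25,-0.04,-0.02]] 
   rot [[0.02,0.02,0.88],[0.02,0.02,0.87],[0.03,0.02,0.87],[0.02,0.02,0.87]]
end [0.5373 0.1337 0.0899]
```

The pin is held across the shank and lifted, parallel to tool x. Carrying it to a standoff in front of the hole.

Request:
jog_arm(dp=[[0.03, 0.25, -0.03], [0.04, 0.25, -0.02], [0.06, 0.24, -0.03], [0.08, 0.24, -0.02], [0.09, 0.24, -0.03], [0.11, 0.22, -0.03], [0.12, 0.22, -0.02], [0.15, 0.21, -0.03], [0.15, 0.2, -0.03], [0.17, 0.19, -0.03]], delta_rot=[[0.02, 0.02, 0.87], [0.03, 0.02, 0.87], [0.02, 0.02, 0.88], [0.02, 0.02, 0.87], [0.02, 0.02, 0.87], [0.03, 0.02, 0.87], [0.02, 0.02, 0.88], [0.02, 0.02, 0.87], [0.03, 0.02, 0.87], [0.02, 0.03, 0.87]], gripper=[-1, -1, -1, -1, -1, -1, -1, -1, -1, -1])

```text
t: 39.65
position: [0.5385, 0.0458, 0.0813]
tcp_rot: [0.016, 0.385, 0.923, -0.001]
ft_force: [0.3, 0.9, -0.8]
gripper_width: 0.0075
grasp_force: 48.8
```

Request:
jog_arm(dp=[[0.18, 0.17, -0.02], [0.19, 0.16, -0.03], [0.2, 0.15, -0.03], [0.22, 0.13, -0.03], [0.22, 0.12, -0.02], [0.23, 0.1, -0.03], [0.24, 0.09, -0.03], [0.24, 0.07, -0.02], [0.24, 0.05, -0.03], [0.25, 0.04, -0.02]], delta_rot=[[0.02, 0.02, 0.87], [0.03, 0.02, 0.88], [0.02, 0.02, 0.87], [0.02, 0.02, 0.87], [0.02, 0.02, 0.87], [0.03, 0.02, 0.87], [0.02, 0.02, 0.88], [0.02, 0.02, 0.87], [0.03, 0.02, 0.87], [0.02, 0.02, 0.87]], gripper=[-1, -1, -1, -1, -1, -1, -1, -1, -1, -1])

```text
t: 40.9
position: [0.5375, 0.1085, 0.087]
tcp_rot: [0.005, 0.677, 0.736, -0.001]
ft_force: [-0.6, 0.6, -1.1]
gripper_width: 0.0077
grasp_force: 48.8
```

Request:
jog_arm(dp=[[0.26, 0.01, -0.03], [0.25, 0, -0.03], [0.25, -0.01, -0.02], [0.25, -0.04, -0.02], [0, 0, 0], [0, 0, 0.3], [0, 0, 0.4], [0, 0, 0.4], [0, 0, 0.3], [0, 0, 0]], delta_rot=[[0.02, 0.02, 0.88], [0.02, 0.02, 0.87], [0.03, 0.02, 0.87], [0.02, 0.02, 0.87], [0, 0, 0], [0, 0, 0], [0, 0, 0], [0, 0, 0], [0, 0, 0], [0, 0, 0]], gripper=[-1, -1, -1, -1, -1, -1, -1, -1, -1, -1])

```text
t: 42.15
position: [0.5368, 0.1334, 0.0541]
tcp_rot: [-0.0, 0.772, 0.635, -0.001]
ft_force: [-0.6, -0.1, -0.1]
gripper_width: 0.0078
grasp_force: 48.8
```

Run:
```python
from h import *
np.set_printoptions(precision=4,suppress=True)
s=ctrl.get_state();print(s['t'],s['position'],s['gripper_width'],s['joint_pos']);print(rot(s).as_matrix())
K,T=cam('wrist');snap('wrist','w13.png');np.savez('w13.npz',K=K,T=T,p=s['position'],R=rot(s).as_matrix())
w=cv2.imread('pics/full_w13.png')[60:300,200:360]
cv2.imwrite('pics/c7.png',cv2.resize(w,(400,600),interpolation=cv2.INTER_CUBIC))
sc=ctrl.get_image('scene')[:,:,::-1]; 
q=proj(*cam('scene'),[.55,.19,.05]).astype(int);print(q)
b=cv2.resize(sc[q[1]-60:q[1]+60,q[0]-40:q[0]+40],(400,600),interpolation=cv2.INTER_CUBIC)
cv2.imwrite('pics/c7.png',np.hstack([cv2.imread('pics/c7.png'),b]))
M=rot(s).as_matrix();p=np.array(s['position'])
for t in([.0447,0,-.0046],[-.0113,0,-.0046]): P=p+M@t;print(P,proj(K,T,P))
print('mouth',proj(K,T,[.554,.2195,.05]),'topmid',proj(K,T,[.554,.2195,.068]))
```

```text
42.15 [0.5368 0.1334 0.0541] 0.007759446343104789 [-0.712   0.5819  0.5277  1.9645 -0.4377  0.7103 -0.1113]
[[ 0.1925  0.9813 -0.0014]
 [ 0.9813 -0.1925 -0.0008]
 [-0.001  -0.0012 -1.    ]]
[394 207]
[0.5454 0.1773 0.0586] [279.9021 198.2894]
[0.5347 0.1223 0.0587] [279.7912 300.0075]
mouth [280.5598 100.3788] topmid [280.7545  99.6495]
```

View pics/c7.png

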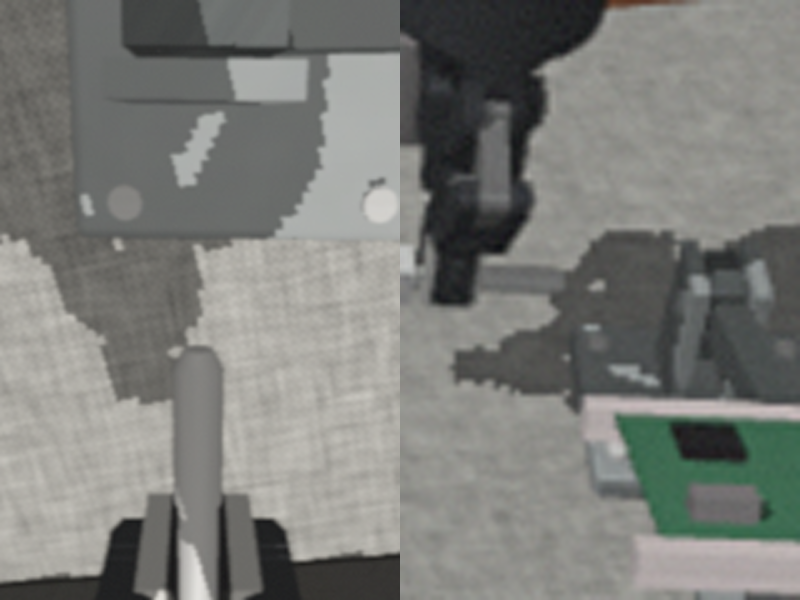

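The wrist crop shows the pin centred at column 279.2, pointing at the fork. The near cheek's top runs from x=104 to 308 in the crop, so its centre is column 282.4. The pin needs about 1.3 mm in +tool y. I'll check the height in the scene view.

Run:
```python
from h import *
np.set_printoptions(precision=2,suppress=True)
for z in(.0566,.0586,.0606):
  print(z,[proj(*cam('scene'),[.5454-.0107*f,.1773-.055*f,z]) for f in(0,.3)])
K,T=cam('scene')
import numpy as np
u=np.array([.9813,-.1925]);m=np.array([.554,.2195])
for nm,o in(('near top -x',-16),('near top +x',16)): print(nm,proj(K,T,[*(m+u*o/1000),.068]))
im=ctrl.get_image('scene').astype(int).mean(2)
for r in range(194,214): print(r,im[r,372:392].astype(int))
```

```text
0.0566 [array([387.45, 204.03]), array([378.32, 203.76])]
0.0586 [array([387.62, 203.21]), array([378.47, 202.95])]
0.0606 [array([387.79, 202.39]), array([378.63, 202.13])]
near top -x [410.68 194.53]
near top +x [413.52 205.94]
194 [ 29  31  26  30  53 110 150 151 149 145 148 148 149 148 146 143 144 145
 142 139]
195 [ 37  23  23  44  93 146 151 147 147 142 143 148 149 151 149 147 142 145
 148 144]
196 [ 26  20  28  67 120 147 144 142 139 138 139 141 144 147 142 137 142 140
 146 146]
197 [ 51  50  57 100 135 145 146 139 137 138 136 138 141 140 143 139 143 152
 145 138]
198 [140 141 137 138 140 144 146 142 140 141 141 141 139 144 144 146 146 139
 100  94]
199 [148 145 145 143 142 144 142 141 141 141 145 143 142 144 145 150 151 134
  84  79]
200 [108 105 104 107 112 112 109 109 107 106 104 107 118 128 141 145 137  96
  75  78]
201 [103 106 101 104 105 104 103 104 101 103  98 101 100 107 106  93  90  75
  75  79]
202 [112 109 106 111 108 108 106 107 108 107 107 106 108 107 101  81  79  78
  81  80]
203 [111 112 108 109 108 109 111 112 109 112 112 111 112 113 105  84  80  80
  82  79]

[... 169 characters left out ...]
 84]
206 [138 137 141 145 143 142 143 143 145 141 137 126  81  74  76  77  77  82
  81  80]
207 [134 133 134 138 138 141 144 148 149 149 145 132  84  75  78  78  77  81
  81  83]
208 [140 139 141 141 139 141 142 148 151 150 147 149 129  86  77  81  78  80
  84  84]
209 [141 145 141 138 139 138 139 142 145 145 142 146 144 120  83  82  78  86
  84  81]
210 [139 144 140 136 138 140 137 139 142 144 146 149 137  91  79  83  82  82
  82  77]
211 [138 146 146 145 145 147 148 143 147 146 142 135  95  74  77  84  80  82
  81  89]
212 [137 142 147 146 141 139 138 139 140 128  97  90  77  76  83  81  76  81
 105 148]
213 [141 143 147 149 133  96  91  92  90  89  76  78  78  75  79  78  71  77
  85  98]
```

Height agrees to about 1 mm. I'll align by +1.3 mm sideways and 9 mm down, then advance until the tip just enters, and check the force.

Request:
jog_arm(dp=[[0, 0.05, 0.12], [0, 0, 0.12], [0, 0, 0.12], [0.3, 0, 0], [0.4, 0, 0], [0.4, 0, 0], [0.3, 0, 0], [0.16, 0, 0], [0.16, 0, 0], [0.16, 0, 0]], delta_rot=[[0, 0, 0], [0, 0, 0], [0, 0, 0], [0, 0, 0], [0, 0, 0], [0, 0, 0], [0, 0, 0], [0, 0, 0], [0, 0, 0], [0, 0, 0]], gripper=[-1, -1, -1, -1, -1, -1, -1, -1, -1, -1])

```text
t: 43.55
position: [0.5476, 0.1795, 0.0459]
tcp_rot: [0.0, 0.772, 0.635, -0.0]
ft_force: [-0.1, 0.8, -0.5]
gripper_width: 0.0078
grasp_force: 48.8
```

Request:
jog_arm(dp=[[0.12, 0, 0], [0.12, 0, 0], [0.12, 0, 0], [0.12, 0, 0], [0.12, 0, 0], [0, 0, 0], [0, 0, 0], [0, 0, 0], [0, 0, 0], [0, 0, 0]], delta_rot=[[0, 0, 0], [0, 0, 0], [0, 0, 0], [0, 0, 0], [0, 0, 0], [0, 0, 0], [0, 0, 0], [0, 0, 0], [0, 0, 0], [0, 0, 0]], gripper=[-1, -1, -1, -1, -1, -1, -1, -1, -1, -1])

```text
t: 44.8
position: [0.5504, 0.1942, 0.0458]
tcp_rot: [0.0, 0.772, 0.635, -0.0]
ft_force: [-0.4, -0.6, -0.9]
gripper_width: 0.0079
grasp_force: 48.8
```

Run:
```python
from h import *
np.set_printoptions(precision=4,suppress=True)
s=ctrl.get_state();print(s['t'],s['position'],s['ft_force'],s['torque'],rot(s).as_matrix()[:,0])
K,T=cam('wrist');snap('wrist','w14.png')
w=cv2.imread('pics/full_w14.png').astype(int);g=w.mean(2)
print('mouth',proj(K,T,[.554,.2195,.05]),'top',proj(K,T,[.554,.2195,.068]))
for r in range(120,290,4):
    print(r,''.join('#' if g[r,c]>140 else '+' if g[r,c]>105 else '-' if g[r,c]>60 else 'X' for c in range(220,340)))
```

```text
44.8 [0.5504 0.1942 0.0458] [-0.3804 -0.6101 -0.9085] [ 0.0086  0.0165 -0.0042] [ 0.1924  0.9813 -0.0003]
mouth [277.0631 235.6463] top [276.8309 252.5593]
120 ++++--++++++++++++++++##++#+##++++++++++++++++++++++++++++++++++++++++++++++++++++++++++++++++++++++++++++++++++++++++++
124 ++++---++++++++++++++##+++#++###++++++++++++++++++++++++++++++++++++++++++++++++++++++++++++++++++++++++++++++++++++++++
128 +++++--+++++++++++++++#########+++++++++++++++++++++++++++++++++++++++++++++++++++++++++++++++++++++++++++++++++++++++++
132 +++++--+++++++++++++++++++++++++++++++++++++++++++++++++++++++++++++++++++++++++++++++++++++++++++++++++++++++++++++++++
136 +++++--+++++++++++++++++++++++++++++++++++++++++++++++++++++++++++++++++++++++++++++++++++++++++++++++++++++++++++++++++
140 +++++--+++++++++++++++++++++++++++++++++++++++++++++++++++++++++++++++++++++++++++++++++++++++++++++++++++++++++++++++++
144 +++++---++++++++++++++++++++++++++++++++++++++++++++++++++++++++++++++++++++++++++++++++++++++++++++++++++++++++++++++++
148 +++-----+++++++++++++++++++++++++++++++++++++++++++++++++++++++++
[... 3730 characters left out ...]
++--X-+###++++++++++++-XX--++++++++--XXXXXXX-+#############################
272 ########################+-XXXXXXXXXX--+++++++++-XX-+#####++++++++++-XX--+++++++++--XXXXXXXXXX-+#########################
276 #######################+-XXXXXXXXXXX-++++++++++-XX-+######+++++++++-XXX-++++++++++-XXXXXXXXXXX-+########################
280 ######################+-XXXXXXXXXXX--+++++++++--XX-+#######++++++++-XXX-++++++++++-XXXXXXXXXXXX-########################
284 #####################+-XXXXXXXXXXXX-++++++++++-XXXX+########++++++--XXX--++++++++++-XXXXXXXXXXXX-#######################
288 ####################+-XXXXXXXXXXXX--++++++++++-XXXX+#########+++++--XXXX-++++++++++--XXXXXXXXXXXX-######################
```

The pin's tip is in the near cheek with no force. I'll advance 12.5 mm more, until the pads are nearly at the cheek, then let go.

Request:
jog_arm(dp=[[0.1, 0, 0], [0.1, 0, 0], [0.1, 0, 0], [0.1, 0, 0], [0.1, 0, 0], [0, 0, 0], [0, 0, 0], [0, 0, 0], [0, 0, 0], [0, 0, 0]], delta_rot=[[0, 0, 0], [0, 0, 0], [0, 0, 0], [0, 0, 0], [0, 0, 0], [0, 0, 0], [0, 0, 0], [0, 0, 0], [0, 0, 0], [0, 0, 0]], gripper=[-1, -1, -1, -1, -1, -1, -1, -1, -1, -1])

```text
t: 46.1
position: [0.5528, 0.2065, 0.0458]
tcp_rot: [0.0, 0.772, 0.635, -0.0]
ft_force: [-0.3, -0.4, 0.5]
gripper_width: 0.0078
grasp_force: 48.8
```

Request:
jog_arm(dp=[[0, 0, 0], [0, 0, 0], [0, 0, 0], [0, 0, 0], [-0.3, 0, 0], [-0.4, 0, 0], [-0.5, 0, 0], [-0.5, 0, 0], [0, 0, 0], [0, 0, 0]], delta_rot=[[0, 0, 0], [0, 0, 0], [0, 0, 0], [0, 0, 0], [0, 0, 0], [0, 0, 0], [0, 0, 0], [0, 0, 0], [0, 0, 0], [0, 0, 0]], gripper=[-0.35, -0.35, -0.35, -0.35, -0.35, -0.35, -0.35, -0.35, -0.7, -1])

```text
t: 47.35
position: [0.5447, 0.1651, 0.0459]
tcp_rot: [-0.0, 0.772, 0.635, 0.0]
ft_force: [-0.2, 0.9, 0.3]
gripper_width: -0.0
grasp_force: 0.0
```

Run:
```python
from h import *
np.set_printoptions(precision=4,suppress=True)
s=ctrl.get_state();print(s['t'],s['position'],s['gripper_width'])
K,T=cam('wrist');snap('wrist','w15.png')
w=cv2.imread('pics/full_w15.png').astype(int);g=w.mean(2)
ax=np.array([.1924,.9813,0]);m=np.array([.554,.2195,.05])
for k in(-.024,-.034):print(k,proj(K,T,m+ax*k+[0,0,.008]))
for r in range(120,300,4):
    print(r,''.join('#' if g[r,c]>140 else '+' if g[r,c]>105 else '-' if g[r,c]>60 else 'X' for c in range(230,330)))
```

```text
47.35 [0.5447 0.1651 0.0459] -7.0436289533615536e-06
-0.024 [276.9431 231.3458]
-0.034 [276.9876 251.0163]
120 ++++++----------------------------------------------+--+-+++++++-+++-+#####################+++++++++
124 ++++++-------------------------------------------+++++-++---+++++++-+-+####################+++++++++
128 +++++++-----+--+++--------------------++++++++++++++++++++-------------+##################++++++++++
132 ++++++++++++++----XXXXXXXXXXXXXXXXXXX----------------------XXXXXXXXXXXXXXXXXXXXXXXXXXXXXXXXXXXXXXXXX
136 ++++++++++++++-----------------------------------------------------------------++-------------------
140 ++++++++++++++--------------------------------------------------------------------------------------
144 +++++++++++++---------------------------------------------------------------------------------------
148 +++++++++++++---------------------------------------------------------------------------------------
152 +++++++++++++---------------------------------------------------------------------------------------
156 ++++++++++++++------------------------------
[... 3031 characters left out ...]
XXXXX--+++++++--XXXXXX---+++++++--XXXXXXXXXXX-+#######################
276 #####################-XXXXXXXXXXXX--++++++++--XXXXXX---+++++++--XXXXXXXXXXXX-+######################
280 ####################+-XXXXXXXXXXXX--++++++++--XXXXXXX--++++++++--XXXXXXXXXXXX-######################
284 ####################-XXXXXXXXXXXXX--++++++++--XXXXXXX-+++++++++--XXXXXXXXXXXXX+#####################
288 ###################-XXXXXXXXXXXXX--+++++++++--XXXXXXX--++++++++--XXXXXXXXXXXXX-+####################
292 ##################+-XXXXXXXXXXXXX--+++++++++--XXXXXXX--+++++++++--XXXXXXXXXXXXX-####################
296 #################+-XXXXXXXXXXXXXX---+++++++++-XXXXXXX-+++++++++---XXXXXXXXXXXXXX+###################
```

The head is in front of the closed fingers (head rows 219–251, finger tips from row 260). I'll push on it.

Request:
jog_arm(dp=[[0.2, 0, 0], [0.15, 0, 0], [0.1, 0, 0], [0.12, 0, 0], [0.12, 0, 0], [0.12, 0, 0], [0.12, 0, 0], [0.12, 0, 0], [0.12, 0, 0], [0.12, 0, 0]], delta_rot=[[0, 0, 0], [0, 0, 0], [0, 0, 0], [0, 0, 0], [0, 0, 0], [0, 0, 0], [0, 0, 0], [0, 0, 0], [0, 0, 0], [0, 0, 0]], gripper=[-1, -1, -1, -1, -1, -1, -1, -1, -1, -1])

```text
t: 48.65
position: [0.5507, 0.1922, 0.0462]
tcp_rot: [0.001, 0.773, 0.634, -0.002]
ft_force: [-3.6, -15.4, 11.7]
gripper_width: -0.0001
grasp_force: 8.6
```

Request:
jog_arm(dp=[[0.06, 0, 0], [0.04, 0, 0], [0.03, 0, 0], [0.02, 0, 0], [0, 0, 0], [0, 0, 0], [0, 0, 0], [0, 0, 0], [0, 0, 0], [0, 0, 0]], delta_rot=[[0, 0, 0], [0, 0, 0], [0, 0, 0], [0, 0, 0], [0, 0, 0], [0, 0, 0], [0, 0, 0], [0, 0, 0], [0, 0, 0], [0, 0, 0]], gripper=[-1, -1, -1, -1, -1, -1, -1, -1, -1, -1])

```text
t: 49.9
position: [0.5516, 0.1979, 0.046]
tcp_rot: [0.001, 0.773, 0.635, -0.001]
ft_force: [-1.4, -9.7, 5.5]
gripper_width: 0.0003
grasp_force: 5.1
```

Run:
```python
from h import *
np.set_printoptions(precision=4,suppress=True)
s=ctrl.get_state();print(s['t'],s['position'],s['ft_force'])
K,T=cam('wrist');snap('wrist','w16.png')
w=cv2.imread('pics/full_w16.png').astype(int);g=w.mean(2)
ax=np.array([.1924,.9813,0]);m=np.array([.554,.2195,.05])
for k in(0,-.01):print(k,proj(K,T,m+ax*k+[0,0,.008]), proj(K,T,m+[0,0,.018]))
for r in range(120,280,3):
    print(r,''.join('#' if g[r,c]>140 else '+' if g[r,c]>105 else '-' if g[r,c]>60 else 'X' for c in range(225,335)))
```

```text
49.9 [0.5516 0.1979 0.046 ] [-1.4144 -9.6814  5.4562]
0 [276.0757 250.1474] [275.878  260.5309]
-0.01 [276.1772 268.9392] [275.878  260.5309]
120 -+++++++++++++++++++++++++++++++++++++++++++++++++++++++++++++++++++++++++++++++++++++++++++++++++++++++++++++
123 -+++++++++++++++++++++++++++++++++++++++++++++++++++++++++++++++++++++++++++++++++++++++++++++++++++++++++++++
126 -+++++++++++++++++++++++++++++++++++++++++++++++++++++++++++++++++++++++++++++++++++++++++++++++++++++++++++++
129 -+++++++++++++++++++++++++++++++++++++++++++++++++++++++++++++++++++++++++++++++++++++++++++++++++++++++++++++
132 -++++++++++++++##+++++++++++++++++++++++++++++++++++++++++++++++++++++++++++++++++++++++++++++++++++++++++++++
135 -+++++++++++++++##########++++++++++++++++++++++++++++++++++++++++++++++++++++++++++++++++++++++++++++++++++++
138 -+++++++++++++++++++++++++++++++++++++++++++++++++++++++++++++++++++++++++++++++++++++++++++++++++++++++++++++
141 --++++++++++++++++++++++++++++++++++++++++++++++++++++++++++++++++++++++++++++++++++++++++++++++++++++++++++++
144 --++++++++++++++++++++++++++++++++
[... 4551 characters left out ...]
##########
264 #################################################################++###########################################
267 ################################+++------++++++++++-------+++++++++++++++++++#################################
270 #############################+XXXXXXXXXX-+++++++++--XXXXX--+++++++++-XXXXXXXXX-+##############################
273 ###########################-XXXXXXXXXXX--+++++++++-XXXXXX--+++++++++-XXXXXXXXXXXX+############################
276 ##########################+-XXXXXXXXXXX--+++++++++-XXXXXX--+++++++++--XXXXXXXXXXX-+###########################
279 ##########################-XXXXXXXXXXXX--+++++++++--XXXXX--+++++++++--XXXXXXXXXXX-+###########################
```

Request:
jog_arm(dp=[[0.04, 0, 0], [0.04, 0, 0], [0.04, 0, 0], [0, 0, 0], [0, 0, 0], [0, 0, 0], [0, 0, 0], [0, 0, 0], [0, 0, 0], [0, 0, 0]], delta_rot=[[0, 0, 0], [0, 0, 0], [0, 0, 0], [0, 0, 0], [0, 0, 0], [0, 0, 0], [0, 0, 0], [0, 0, 0], [0, 0, 0], [0, 0, 0]], gripper=[-1, -1, -1, -1, -1, -1, -1, -1, -1, -1])

```text
t: 51.2
position: [0.5516, 0.198, 0.0459]
tcp_rot: [0.001, 0.773, 0.634, -0.002]
ft_force: [-4.3, -17.5, 10.5]
gripper_width: -0.0001
grasp_force: 9.1
```

Run:
```python
from h import *
np.set_printoptions(precision=4,suppress=True)
s=ctrl.get_state();print(s['t'],s['position'],s['ft_force'])
K,T=cam('wrist');snap('wrist','w17.png')
w=cv2.imread('pics/full_w17.png').astype(int);g=w.mean(2)
ax=np.array([.1924,.9813,0]);m=np.array([.554,.2195,.05])
c=g[:,276].astype(int);print('col276',[(r,c[r]) for r in range(150,272,2)])
e=lambda u,v,z:(unproj(K,T,u,v,z)-m)@ax
print('cheek front, rear at z.068 rows 261/200:',e(275,261,.068),e(275,200,.068))
for v in (160,164,168,172):print(v,e(277,v,.05),e(277,v,.055))
```

```text
51.2 [0.5516 0.198  0.0459] [ -4.3135 -17.5421  10.5216]
col276 [(150, np.int64(137)), (152, np.int64(137)), (154, np.int64(137)), (156, np.int64(137)), (158, np.int64(137)), (160, np.int64(137)), (162, np.int64(137)), (164, np.int64(138)), (166, np.int64(137)), (168, np.int64(137)), (170, np.int64(137)), (172, np.int64(137)), (174, np.int64(137)), (176, np.int64(137)), (178, np.int64(137)), (180, np.int64(137)), (182, np.int64(137)), (184, np.int64(137)), (186, np.int64(138)), (188, np.int64(138)), (190, np.int64(130)), (192, np.int64(90)), (194, np.int64(89)), (196, np.int64(88)), (198, np.int64(92)), (200, np.int64(108)), (202, np.int64(109)), (204, np.int64(108)), (206, np.int64(109)), (208, np.int64(109)), (210, np.int64(109)), (212, np.int64(103)), (214, np.int64(60)), (216, np.int64(67)), (218, np.int64(69)), (220, np.int64(68)), (222, np.int64(68)), (224, np.int64(68)), (226, np.int64(68)), (228, np.int64(68)), (230, np.int64(69)), (232, np.int64(69)), (234, np.int64(71)), (236, np.int64(71)), (238, np.int64(69)), (240, np.int64(70)), (242, np.int64(87)), (244, np.int64(89)), (246, np.int64(89)), (248, np.int64(105)), (250, np.int64(109)), (252, np.int64(109)), (254, np.int64(108)), (256, np.int64(108)), (258, np.int64(110)), (260, np.int64(133)), (262, np.int64(142)), (264, np.int64(142)), (266, np.int64(130)), (268, np.int64(68)), (270, np.int64(68))]
cheek front, rear at z.068 rows 261/200: 9.143968314368843e-06 0.02792842693935082
160 0.04103702883249652 0.04191409638277054
164 0.039234881052808014 0.04017864582985026
168 0.03741669572078549 0.03842775127207127
172 0.03558225779914541 0.036661205630648605
```

The tool stopped while the force rose from 10 to 18 N, about 21.7 mm short of the mouth. That matches 10 mm of head plus 11 mm of pad. I'll confirm from the far-side tip.

Run:
```python
from h import *
K,T=cam('wrist')
w=cv2.imread('pics/full_w17.png').astype(int)
ax=np.array([.1924,.9813,0]);m=np.array([.554,.2195,.05])
print('tip expected',proj(K,T,m+ax*.056),proj(K,T,m+ax*.056+[0,0,.004]),proj(K,T,m+ax*.046+[0,0,.005]))
for r in range(112,172,3): print(r,w[r,258:296].mean(1).astype(int).tolist())
```

```text
tip expected [275.27838441 125.37904285] [275.16378725 126.0191418 ] [275.3199165 150.445172 ]
112 [115, 108, 109, 113, 113, 109, 106, 107, 104, 104, 109, 114, 114, 108, 106, 110, 113, 113, 116, 119, 119, 118, 116, 115, 114, 111, 112, 114, 113, 113, 113, 111, 108, 106, 109, 106, 102, 102]
115 [102, 102, 102, 102, 101, 100, 101, 101, 101, 101, 101, 103, 104, 104, 104, 102, 102, 102, 103, 103, 103, 103, 103, 103, 106, 109, 109, 108, 108, 108, 108, 105, 102, 102, 102, 101, 99, 100]
118 [111, 111, 111, 111, 111, 111, 111, 111, 112, 112, 111, 112, 111, 112, 112, 112, 112, 112, 112, 111, 112, 112, 112, 112, 119, 131, 140, 138, 128, 119, 116, 113, 112, 111, 112, 111, 112, 111]
121 [113, 113, 113, 113, 113, 113, 112, 112, 113, 113, 113, 113, 113, 114, 114, 114, 114, 114, 114, 114, 113, 113, 112, 113, 112, 113, 112, 112, 112, 112, 112, 112, 113, 113, 112, 112, 112, 112]
124 [113, 112, 113, 113, 112, 112, 113, 113, 112, 112, 112, 112, 113, 115, 114, 115, 115, 115, 115, 115, 115, 114, 115, 114, 114, 113, 112, 112, 111, 111, 112, 112, 112, 112, 112, 112, 112, 112]
127 [113, 113, 113, 112, 113, 1
[... 2193 characters left out ...]
 135, 135, 137, 137, 136, 136, 135, 133, 131, 130, 129, 127, 123, 117, 112, 111, 112, 112, 111, 112, 111, 112, 113]
163 [113, 113, 112, 114, 113, 114, 113, 111, 115, 120, 125, 129, 131, 133, 134, 135, 136, 137, 137, 136, 136, 136, 133, 131, 130, 129, 127, 123, 117, 112, 111, 111, 112, 112, 111, 112, 112, 112]
166 [112, 113, 113, 113, 113, 113, 111, 111, 114, 120, 125, 130, 131, 133, 134, 135, 136, 137, 137, 136, 136, 135, 134, 131, 130, 130, 127, 123, 117, 111, 110, 111, 112, 111, 112, 111, 111, 112]
169 [112, 113, 112, 112, 113, 113, 112, 110, 114, 120, 125, 129, 132, 134, 134, 135, 137, 137, 137, 137, 136, 136, 133, 131, 131, 130, 127, 123, 116, 112, 110, 111, 112, 110, 111, 111, 110, 111]
```

The tip is at row 126 against 125.4–126 expected, so the pin is fully home. I'll retreat and hand in.

Request:
jog_arm(dp=[[-0.1, 0, 0], [-0.3, 0, 0], [-0.6, 0, 0], [-0.6, 0, 0], [-0.6, 0, 0], [-0.3, 0, -0.4], [0, 0, -0.6], [0, 0, -0.3], [0, 0, 0], [0, 0, 0]], delta_rot=[[0, 0, 0], [0, 0, 0], [0, 0, 0], [0, 0, 0], [0, 0, 0], [0, 0, 0], [0, 0, 0], [0, 0, 0], [0, 0, 0], [0, 0, 0]], gripper=[-1, -1, -1, -1, -1, -1, -1, -1, -1, -1])

```text
t: 52.5
position: [0.54, 0.1423, 0.0782]
tcp_rot: [-0.0, 0.772, 0.636, -0.0]
ft_force: [0.0, -0.3, 0.2]
gripper_width: 0.0001
grasp_force: 0.0
```

Run:
```python
from h import *
s=ctrl.get_state();print(s['t'],s['position'],s['ft_force'])
K,T=cam('wrist');w=ctrl.get_image('wrist').astype(int).mean(2)
ax=np.array([.1924,.9813,0]);m=np.array([.554,.2195,.05])
a,b=proj(K,T,m-ax*.010+[0,0,.008]),proj(K,T,m+[0,0,.008]);print(a,b)
for r in range(int(b[1])-24,int(a[1])+12,2): print(r,w[r,int(a[0])-16:int(a[0])+20:3].astype(int).tolist())
print(ctrl.sign_off())
```

```text
52.5 [0.53997432 0.14230602 0.07820886] [ 0.01279487 -0.28185292  0.21691357]
[277.8218591  140.56712116] [277.8162282 120.4679231]
96 [64, 65, 64, 64, 63, 65, 67, 64, 62, 62, 64, 65]
98 [65, 65, 64, 63, 63, 66, 64, 64, 62, 63, 64, 64]
100 [65, 64, 64, 63, 64, 66, 65, 63, 63, 64, 63, 64]
102 [65, 62, 63, 63, 67, 65, 65, 64, 63, 65, 63, 65]
104 [90, 91, 91, 105, 118, 121, 120, 113, 103, 84, 82, 83]
106 [102, 103, 104, 111, 123, 129, 126, 119, 114, 102, 106, 106]
108 [98, 97, 97, 102, 109, 108, 107, 104, 103, 97, 97, 97]
110 [101, 101, 100, 100, 101, 101, 101, 101, 101, 102, 102, 104]
112 [102, 102, 100, 101, 100, 100, 101, 101, 102, 102, 103, 103]
114 [99, 100, 100, 100, 100, 101, 101, 101, 102, 102, 103, 103]
116 [101, 100, 100, 100, 100, 101, 101, 102, 102, 102, 103, 102]
118 [100, 100, 101, 100, 101, 101, 102, 102, 102, 102, 102, 102]
120 [103, 103, 104, 104, 105, 104, 103, 104, 104, 104, 104, 101]
122 [116, 129, 130, 129, 129, 129, 128, 128, 129, 129, 126, 112]
124 [117, 131, 131, 131, 131, 131, 131, 130, 132, 131, 129, 103]
126 [118, 131, 130, 130, 130, 131, 131, 131, 131, 131, 128, 149]
128 [117, 131, 132, 131, 131, 130, 130, 131, 131, 131, 131, 159]
130 [117, 131, 131, 131, 131, 131, 131, 131, 131, 131, 130, 159]
132 [117, 130, 130, 130, 132, 131, 131, 131, 131, 131, 127, 159]
134 [117, 130, 130, 130, 130, 131, 131, 131, 131, 130, 135, 158]
136 [118, 130, 130, 130, 131, 131, 131, 131, 130, 131, 174, 160]
138 [117, 130, 130, 130, 130, 131, 131, 131, 130, 130, 158, 168]
140 [108, 112, 112, 113, 116, 116, 116, 147, 149, 154, 173, 171]
142 [104, 103, 126, 135, 102, 103, 104, 151, 170, 170, 170, 171]
144 [104, 102, 143, 147, 126, 134, 163, 167, 170, 170, 170, 171]
146 [103, 102, 115, 170, 170, 170, 169, 169, 170, 171, 170, 171]
148 [103, 103, 111, 169, 169, 170, 169, 169, 170, 171, 171, 172]
150 [104, 102, 101, 167, 169, 169, 169, 169, 170, 170, 171, 171]
the job is handed in; nothing more can be done
None
```

The square-headed pin was laid on the mat and released, then pushed through the fork and lug until its head sat against the near cheek; I handed the job in at 52.5 s of the 64 s allowed, with the arm clear, but sign-off returned no verdict.

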